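# Make up a transformer order on the spring scale

### The job

Make up this order by weight: add transformers to the spring scale's pan, or take them off, until the red pointer comes to rest level with the green band. Stand every transformer upright and unstacked, either on the pan or on top of the blue drawer cabinet; do not drive the pan down onto its stop, do not shift the green band, and leave the other things on the bench alone.

Things in the scene. Friction and masses are not known exactly. Their poses are not given: they have to be found in the camera images.
- pan (a joint): Spring travel of the scale pan (m), growing as the pan sinks straight down. The spring is preloaded: the pan stays up at its top stop (0) until the load on it passes 333 g (3.7 times 90 g), and from there it sinks 12 mm for each further 90 g (spring 73.6 N/m). So 360 g reads about 0.004, 450 g 0.016, 540 g 0.028, 630 g 0.040. No friction; it settles within 1 s. Bottom stop at 0.065.
- pan_floor (a point): Centre of the upper surface of the scale's aluminium pan, which is 130 (x) by 210 (y) mm inside a 3 mm wide, 6 mm high rim; its x and y axes are the pan's, z is up. The pan is carried at its +x side by a guide column that starts 95 mm from the pan's centre and is 237 mm tall above the bench. Pan surface is 100 mm above the bench at the top stop and comes down with the load.
- pointer (a point): Tip of the scale's thin red pointer, in front of the white plate on the column's far (+x) face; it is fixed to the pan and sinks with it.
- band_mid (a point): Middle of the green band on the white plate, 16 mm tall (8 mm up and down from here); it has been set by hand for this order and does not move. The scale reads right when the pointer's tip is level with the green.
- cabinet_top (a point): Centre of the flat top, 170 (x) by 260 (y) mm, of the low blue drawer cabinet, 100 mm above the bench; axes along its edges. Two of the transformers start here in the places at y = -85 mm and y = 0; the place at y = +85 mm is empty.
- tr_small_mid (a point): Centre (half-way up) of the small transformer: grey laminated core 36 mm wide (x, the flat sides to grip) by 22 mm (y) by 34 mm tall, with a yellow winding that stands 7 mm out of each y side; 90 g to within 3 %. z up. It stands either on the cabinet or in the middle of the pan at the start.
- tr_medium_mid (a point): Centre (half-way up) of the medium transformer: grey laminated core 45 mm wide (x, the flat sides to grip) by 28 mm (y) by 39 mm tall, with a cream-white winding that stands 7 mm out of each y side; 180 g to within 3 %. z up. It stands either on the cabinet or in the middle of the pan at the start.
- tr_large_mid (a point): Centre (half-way up) of the large transformer: grey laminated core 56 mm wide (x, the flat sides to grip) by 34 mm (y) by 47 mm tall, with a red winding that stands 7 mm out of each y side; 360 g to within 3 %. z up. It stands either on the cabinet or in the middle of the pan at the start.
- solder_reel: Bystander, to be left alone: grey solder reel, 56 mm across, 40 mm tall, standing on the bench; origin at its underside.
- capacitor: Bystander, to be left alone: dark blue capacitor, a cylinder 22 mm across and 40 mm tall, standing in the gap between scale and cabinet; origin at its underside.
- circuit_board: Bystander, to be left alone: green circuit board 100 by 70 mm with black chips, about 15 mm tall, lying on the bench; origin at its underside.
- side_cutters: Bystander, to be left alone: side cutters with purple handles, 130 mm long, 16 mm tall; origin at its underside.
- screwdriver: Bystander, to be left alone: green-handled screwdriver, 150 mm long; origin at its underside (handle towards -x).
- flux_jar: Bystander, to be left alone: amber jar with a white lid, 44 mm across, 45 mm tall; origin at its underside.
- chip: Bystander, to be left alone: black chip, 34 by 10 by 8 mm; origin at its underside.

How it is judged (in metres and radians):
At the end, for the whole second after the job is handed in: The pointer tip is at rest (under 10 mm/s) within 8 mm in height of the middle of the green band, and each of the three transformers stands upright (within 0.15 rad) directly on the pan or on the cabinet top (its centre inside the surface's outline, its height within 5 mm of standing on it) (z of pointer in the frame of band_mid between -0.008 and 0.008 m and velocity of joint pan between -0.01 and 0.01 m/s and angle between each of tr_small_mid, tr_medium_mid, tr_large_mid's own z axis and vertical below 0.15 rad and ((x of tr_small_mid in the frame of pan_floor between -0.065 and 0.065 m and y of tr_small_mid in the frame of pan_floor between -0.105 and 0.105 m and z of tr_small_mid in the frame of pan_floor between 0.012 and 0.022 m) or (x of tr_small_mid in the frame of cabinet_top between -0.085 and 0.085 m and y of tr_small_mid in the frame of cabinet_top between -0.13 and 0.13 m and z of tr_small_mid in the frame of cabinet_top between 0.012 and 0.022 m)) and ((x of tr_medium_mid in the frame of pan_floor between -0.065 and 0.065 m and y of tr_medium_mid in the frame of pan_floor between -0.105 and 0.105 m and z of tr_medium_mid in the frame of pan_floor between 0.0145 and 0.0245 m) or (x of tr_medium_mid in the frame of cabinet_top between -0.085 and 0.085 m and y of tr_medium_mid in the frame of cabinet_top between -0.13 and 0.13 m and z of tr_medium_mid in the frame of cabinet_top between 0.0145 and 0.0245 m)) and ((x of tr_large_mid in the frame of pan_floor between -0.065 and 0.065 m and y of tr_large_mid in the frame of pan_floor between -0.105 and 0.105 m and z of tr_large_mid in the frame of pan_floor between 0.0185 and 0.0285 m) or (x of tr_large_mid in the frame of cabinet_top between -0.085 and 0.085 m and y of tr_large_mid in the frame of cabinet_top between -0.13 and 0.13 m and z of tr_large_mid in the frame of cabinet_top between 0.0185 and 0.0285 m))); the robot touches nothing.
It fails at once if another thing on the bench is moved more than 30 mm (distance of any of solder_reel, capacitor, circuit_board, side_cutters, screwdriver, flux_jar, chip from where it was at the start of the episode above 0.03 m).
It fails at once if the pan is driven down onto its bottom stop (value of joint pan above 0.0635 m).
It fails at once if the green band is shifted (distance of band_mid from where it was at the start of the episode above 0.004 m).
It also fails if it takes over 64 s, if anything falls off the work surface, if the arm or the gripper's body presses on something with over 40 N, if the wrist force passes 120 N, or if a joint passes its speed limit or range.

### The arm

A 7-joint arm with a two-finger parallel gripper is mounted at the origin on the work surface. World frame = base frame: x ahead of the robot, y to its left, z up, the work surface at z = 0. Lengths are in mm, angles in rad, forces in N, time in s.
With the tool pointing down it reaches from about 400 to 750 mm from the base axis. Payload 19.5 kg.
Tool frame: the origin (TCP) lies at the very end of the fingers, on their centre line; the grasp point (between the pads) lies 19 mm behind it (pinch_z is the distance from the TCP to the grasp point, in mm); z points along the fingers, y is the direction in which the jaws open and shut (so a half turn about z gives the same grasp; the last joint's range is limited). The gripper opens to 85 mm and grips with 20 to 120 N. Pads are 22 mm wide; open, the fingers measure 114 mm over their backs; the gripper's body (76 mm by 85 mm) begins 54 mm behind the grasp point. The pads swing forward as they close: fully open they stand 13 mm farther back than shut.
Start: joints at [-1.368, 0.707, -0.028, 1.485, 0.022, 0.951, -0.075], TCP at [139.347, 557.833, 231.268] pointing down, gripper open.
Joint ranges: [-2.71, 2.71], [-0.32, 2.16], [-1.57, 1.52], [0, 2.45], [-1.46, 4.6], [0, 2.02], [-2.83, 2.83]. Speed limits (rad/s): [1.89, 1.89, 2.57, 2.57, 3.01, 3.01, 3.01].

### API

Orientations are given as [roll, pitch, yaw] about the fixed x, y, z axes, in that order (R = Rz(yaw) Ry(pitch) Rx(roll)).
In Python, from cell import * gives the robot as it stands.
- The arm moves only by the tool apply_moves, never from a script. Its argument "motion" is text: rows parted by semicolons, each of 5 numbers parted by spaces: the closure, from -1 (fully open) to 1 (shut), then the shift along the tool's x, y, z in mm, then the turn about the tool's z in degrees. In form: gripper x y z roll; .... A call has 1 to 5 rows; each row is the pose to reach, as a shift and turn from the pose commanded when the call began, along the tool's axes at that moment; what a row does not reach only later rows make up. A row lasts 1/10 s, in which the tool goes at most 50 mm and 8.59 degrees, less where a joint would pass 70% of its speed; a pose out of reach is approached as far as the arm can. A call with a gripper value outside its range is refused whole. The fingers move at their own pace and stop on an object; "force" is the grip in N (left out, the last holds). Time passes only in rows, so rows that repeat a pose let the fingers close. It gives the time, the measured TCP pose, the force and the opening at its end, in the units of the state.
- read_state(): the state, without advancing time (a new reading comes with each control period).
- camera(name): name is "side" or "top"; returns (picture, depth): 420x560x3 uint8, red, green, blue; 420x560 float32, mm along the optical axis (not along the pixel's ray), 0 where there is no reading.
- calibration(name): a dict with "camera_matrix" (3x3 intrinsics, pixels), "position" and "orientation" of the camera in the world. Camera axes: x right, y up, looking along -z (the intrinsics and any distortion apply to the point x, -y, -z); pixel columns grow to the right and rows downward; lengths in mm; the calibration is good to about 2 mm. A picture is of the moment at which its call begins. calibration takes no time and is no camera call.
- sign_off(): hands the job in, once; it reports no verdict.
The state is a dict: "t": time; "q": joint angles; "dq": joint speeds; "joint_torque": joint torques, N m; "eef_pos": TCP position; "ee_rot": TCP orientation; "contact_force": force on the tool from outside, world axes, zero at the start; "wrist_torque": the same for the moment, N m; "finger_gap": opening from 0.0 (shut) to 1.0 (fully open).
Only numpy, scipy, OpenCV 4.12 (cv2) and the standard library are available. Lean on these libraries where they do the work, as an engineer would, in place of code of your own. Each camera call takes 0.05 s, during which the arm holds its last target.

## Working session

There is one attempt and no reset: what is moved stays moved. The work goes in short steps, Python scripts to look and compute and a tool call to move; the robot and the scene stay as the last step left them, time stands still between calls to the robot, and variables do not carry over. Pictures are saved under pics/ and viewed, and the job is handed in when it is done.

Besides the shell and the picture viewer there is one more tool, called after ">>>" in YAML: its name, and indented under it one key for each argument. apply_moves: Moves the arm, as the interface text tells. Its arguments: {"type":"object","properties":{"motion":{"type":"string"},"force":{"type":"number"}},"required":["motion"]}

```bash
mkdir -p pics; ls; python3 - <<'E'
from cell import *
import cv2,numpy as np
for n in("side","top"):
    p,d=camera(n); cv2.imwrite(f"pics/{n}0.png",p[:,:,::-1]); np.savez(f"{n}0.npz",p=p,d=d); print(calibration(n))
print(read_state())
E
```

```text
pics
{'camera_matrix': array([[413.31175256,   0.        , 273.02519487],
       [  0.        , 413.31175256, 214.28512982],
       [  0.        ,   0.        ,   1.        ]]), 'position': array([443.61188656, 958.12787347, 961.47521229]), 'orientation': array([ 0.85895371,  0.01724179, -2.96000998])}
{'camera_matrix': array([[406.87942279,   0.        , 279.40909435],
       [  0.        , 406.87942279, 202.20876735],
       [  0.        ,   0.        ,   1.        ]]), 'position': array([ 436.13755318,    5.57045285, 1097.81367995]), 'orientation': array([ 0.21502951, -0.00170916, -1.5157955 ])}
{'t': 0.1, 'q': array([-1.36768025,  0.70702218, -0.02762221,  1.48495313,  0.02198593,
        0.95091728, -0.07551342]), 'dq': array([-4.48385598e-04, -2.54172006e-04, -9.71533634e-04,  3.93626305e-05,
        8.39219136e-04,  1.21014628e-04,  1.16146428e-03]), 'joint_torque': array([ 3.13626566e-03, -8.84296775e+01,  1.23801257e+00, -2.36459345e+01,
        1.73212797e-02,  4.99390386e-03,  9.61861588e-06]), 'eef_pos': array([139.30258908, 557.62014938, 230.88463046]), 'ee_rot': array([-3.14059466e+00,  1.62191656e-05,  2.89675824e+00]), 'contact_force': array([1.16368396, 0.50932503, 0.31763691]), 'wrist_torque': array([-0.01934435,  0.02756964,  0.0286943 ]), 'finger_gap': 0.9972768903227394}
```

View pics/side0.png

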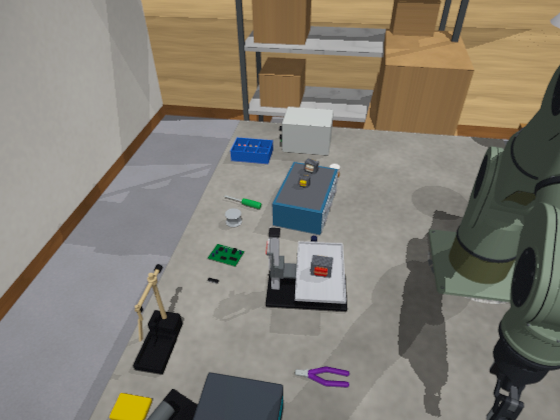

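View pics/top0.png

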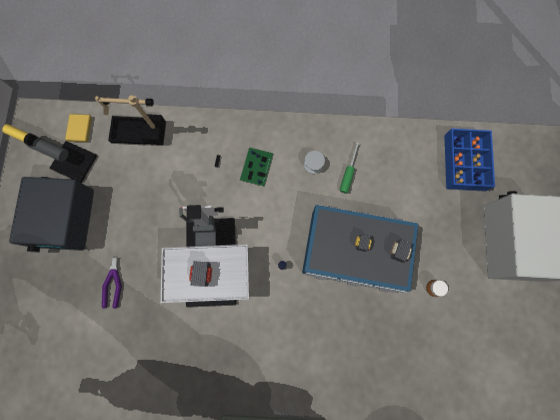

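```bash
python3 - <<'E'
import cv2,numpy as np
s=np.load("side0.npz")["p"][:,:,::-1]; t=np.load("top0.npz")["p"][:,:,::-1]
a=cv2.resize(s[220:310,255:355],(800,720)[:2][::1],interpolation=cv2.INTER_CUBIC)[:600]
a=cv2.resize(s[220:310,260:350],(600,600),interpolation=cv2.INTER_CUBIC)
cv2.imwrite("pics/z1.png",a)
cv2.imwrite("pics/z2.png",cv2.resize(t[170:310,155:255],(428,600),interpolation=cv2.INTER_CUBIC))
E
```

```text
(no output)
```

View pics/z1.png

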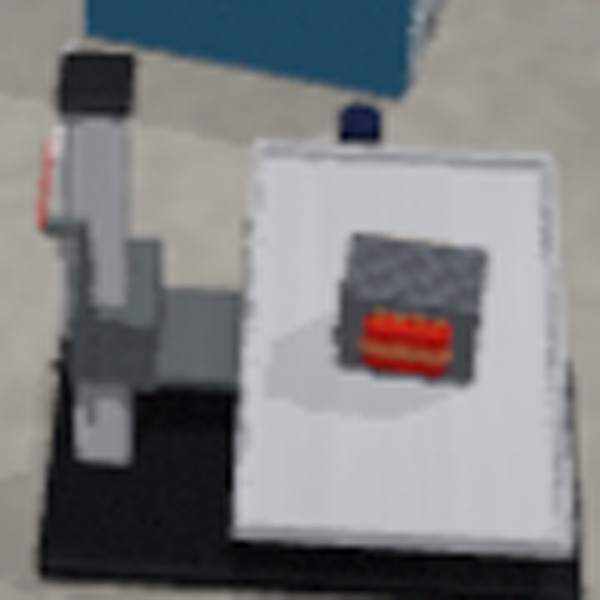

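View pics/z2.png

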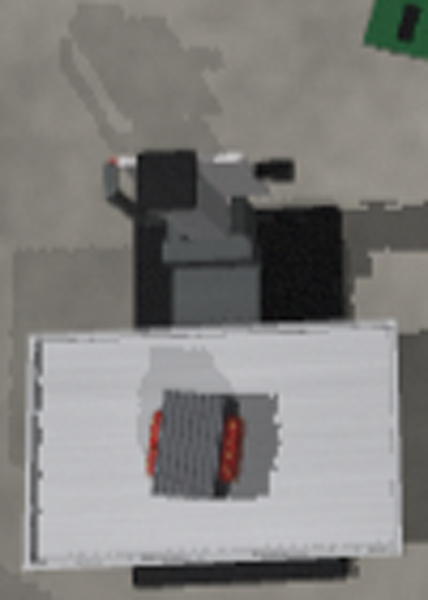

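```bash
python3 - <<'E'
import cv2,numpy as np
s=np.load("side0.npz")["p"][:,:,::-1]; t=np.load("top0.npz")["p"][:,:,::-1]
cv2.imwrite("pics/z3.png",cv2.resize(s[225:295,255:315],(510,595),interpolation=cv2.INTER_NEAREST))
cv2.imwrite("pics/z4.png",cv2.resize(t[195:245,170:240],(798,570),interpolation=cv2.INTER_NEAREST))
for n,im in(("s",s),("t",t)):
    h=cv2.cvtColor(np.ascontiguousarray(im),cv2.COLOR_BGR2HSV)
    d=np.load({"s":"side0.npz","t":"top0.npz"}[n])["d"]
    r=(slice(225,300),slice(255,320)) if n=="s" else (slice(190,250),slice(165,245))
    hh=h[r]; 
    for nm,m in (("green",(hh[...,0]>38)&(hh[...,0]<88)&(hh[...,1]>50)),("red",((hh[...,0]<12)|(hh[...,0]>168))&(hh[...,1]>80)&(hh[...,2]>60))):
        print(n,nm)
        for v,u in np.argwhere(m): print(u+r[1].start,v+r[0].start,hh[v,u],d[v+r[0].start,u+r[1].start].round(1))
E
```

```text
s green
s red
267 244 [  1  85 168] 1082.6
266 246 [  4  81 171] 1353.8
266 247 [  3 104 172] 1351.3
266 248 [  4  93 165] 1345.5
266 249 [  5  82 165] 1339.3
266 250 [  3  92 171] 1068.4
266 251 [  3 105 167] 1066.6
266 252 [  1 115 166] 1063.3
266 253 [  0 127 148] 1059.9
317 266 [ 10  91 109] 1099.6
314 267 [178  99  98] 1109.4
315 267 [  3 188 129] 1101.3
316 267 [  8 196 146] 1103.0
317 267 [  6 194 163] 1097.4
318 267 [  4 190 160] 1100.5
319 267 [ 11 153 140] 1098.4
314 268 [178 146 122] 1107.9
315 268 [  4 236 172] 1100.1
316 268 [  5 221 188] 1102.2
317 268 [  3 224 195] 1096.9
318 268 [  3 231 195] 1100.3
319 268 [  6 217 187] 1097.9
314 269 [178 132 108] 1110.4
315 269 [  2 234 156] 1100.4
316 269 [  1 227 176] 1096.4
317 269 [  2 224 181] 1101.7
318 269 [  1 225 186] 1097.1
319 269 [  1 223 193] 1096.7
314 270 [  4 154 116] 1111.9
315 270 [  2 223 143] 1106.2
316 270 [  1 229 149] 1101.9
317 270 [  1 243 147] 1098.3
318 270 [  1 234 148] 1106.3
319 270 [  1 230 151] 1098.5
314 271 [  7 146 129] 1116.3
315 271 [  6 186 148] 1106.0
316 271 [  5 198 151] 1105.6
317 271 [  4 210 147] 1102.3
318 271 [  3 213 147] 1102.8
319 271 [  3 207 150] 1098.3
314 272 [  9 142 115] 1108.2
315 272 [ 10 159 136] 1107.0
316 272 [ 10 161 144] 1108.0
317 272 [  9 164 146] 1105.1
318 272 [  8 171 146] 1108.2
319 272 [  8 167 153] 1101.2
314 273 [  2 161  98] 1123.6
315 273 [  3 214 130] 1109.1
316 273 [  4 203 143] 1110.1
317 273 [  6 189 142] 1107.6
318 273 [  6 181 142] 1105.9
319 273 [  8 174 141] 1102.2
314 274 [178 128 100] 1124.8
315 274 [  0 215 128] 1113.0
316 274 [  1 224 133] 1112.0
317 274 [  1 240 135] 1111.2
318 274 [  1 231 137] 1110.7
319 274 [  2 235 141] 1109.4
316 275 [178 109  84] 1124.1
317 275 [  0 140 100] 1115.0
318 275 [  0 163 108] 1112.2
319 275 [  0 185 124] 1111.3
t green
218 228 [45 54 19] 1090.8
218 230 [83 54 19] 1089.8
t red
181 207 [  2 102 142] 1118.6
```

View pics/z3.png

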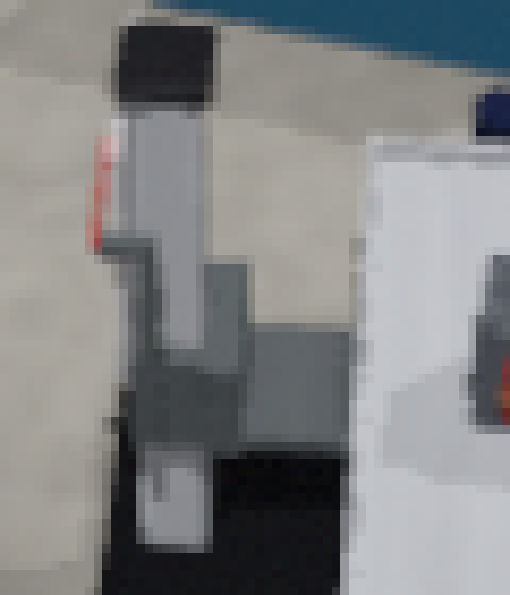

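View pics/z4.png

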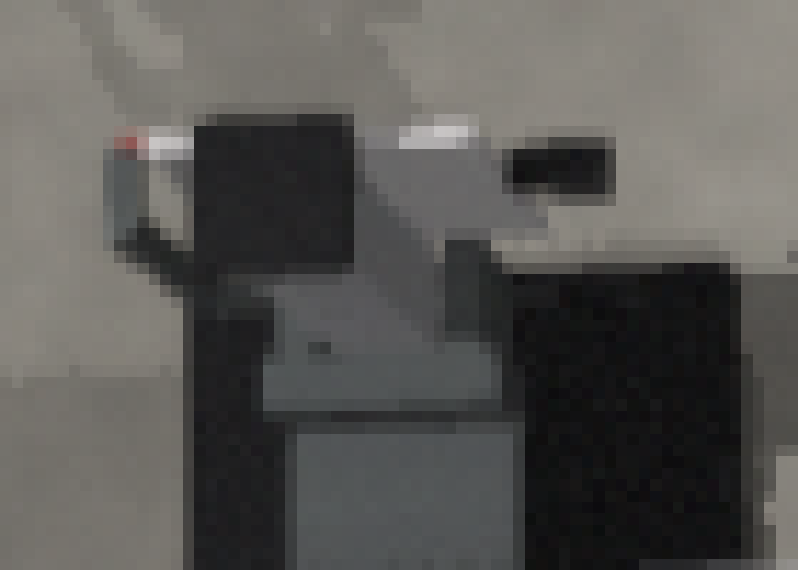

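```bash
cat > h.py <<'E'
import numpy as np,cv2
from scipy.spatial.transform import Rotation as R
from cell import calibration
C={n:calibration(n) for n in("side","top")}
def ray(n,u,v):
    c=C[n];K=c["camera_matrix"];d=np.array([(u-K[0,2])/K[0,0],-(v-K[1,2])/K[1,1],-1.])
    return c["position"],R.from_euler("xyz",c["orientation"]).as_matrix()@d
def pt(n,u,v,depth): p,d=ray(n,u,v);return p+d*depth
def plane(n,u,v,z): p,d=ray(n,u,v);return p+d*(z-p[2])/d[2]
def proj(n,X):
    c=C[n];K=c["camera_matrix"];q=R.from_euler("xyz",c["orientation"]).as_matrix().T@(np.asarray(X)-c["position"])
    return K[0,0]*q[0]/-q[2]+K[0,2],K[1,1]*q[1]/q[2]*1+K[1,2]
E
python3 - <<'E'
from h import *
t=np.load("top0.npz");s=np.load("side0.npz");np.set_printoptions(suppress=True,precision=0,linewidth=250)
for v in range(204,216):
    print(v,[ (u,*pt("top",u,v,t["d"][v,u]).round().astype(int),*t["p"][v,u]) for u in (179,180,181,183,185,188,202,204,206,208,210,212,216,219,221,223)])
print(); 
for v in range(228,260,2):
    print(v,[ (u,*pt("side",u,v,s["d"][v,u]).round().astype(int),*s["p"][v,u]) for u in (265,266,267,268,269,270,274,278)])
E
```

```text
204 [(179, np.int64(655), np.int64(293), np.int64(0), np.uint8(136), np.uint8(132), np.uint8(125)), (180, np.int64(655), np.int64(290), np.int64(0), np.uint8(125), np.uint8(122), np.uint8(116)), (181, np.int64(656), np.int64(288), np.int64(-1), np.uint8(121), np.uint8(119), np.uint8(113)), (183, np.int64(657), np.int64(283), np.int64(-4), np.uint8(122), np.uint8(119), np.uint8(113)), (185, np.int64(656), np.int64(276), np.int64(1), np.uint8(128), np.uint8(125), np.uint8(118)), (188, np.int64(657), np.int64(269), np.int64(-3), np.uint8(116), np.uint8(113), np.uint8(107)), (202, np.int64(659), np.int64(230), np.int64(1), np.uint8(122), np.uint8(119), np.uint8(113)), (204, np.int64(659), np.int64(224), np.int64(1), np.uint8(120), np.uint8(118), np.uint8(111)), (206, np.int64(659), np.int64(219), np.int64(0), np.uint8(120), np.uint8(117), np.uint8(110)), (208, np.int64(660), np.int64(213), np.int64(1), np.uint8(133), np.uint8(130), np.uint8(123)), (210, np.int64(660), np.int64(208), np.int64(-2), np.uint8(133), np.uint8(129), np.uint8(124)), (212, np.int64(660), np.int64(202), np.int64(0
[... 28227 characters left out ...]
uint8(164), np.uint8(157)), (266, np.int64(645), np.int64(76), np.int64(-1), np.uint8(167), np.uint8(165), np.uint8(158)), (267, np.int64(642), np.int64(75), np.int64(-2), np.uint8(164), np.uint8(163), np.uint8(156)), (268, np.int64(639), np.int64(74), np.int64(-2), np.uint8(148), np.uint8(147), np.uint8(144)), (269, np.int64(603), np.int64(227), np.int64(164), np.uint8(119), np.uint8(119), np.uint8(122)), (270, np.int64(602), np.int64(216), np.int64(153), np.uint8(105), np.uint8(106), np.uint8(109)), (274, np.int64(593), np.int64(208), np.int64(146), np.uint8(127), np.uint8(129), np.uint8(132)), (278, np.int64(582), np.int64(208), np.int64(149), np.uint8(123), np.uint8(125), np.uint8(128))]
```

```bash
python3 - <<'E'
from h import *
t=np.load("top0.npz")["p"];s=np.load("side0.npz")["p"]
a=t[165:250,160:275,::-1].astype(float); a=np.clip((a-60)*2,0,255).astype(np.uint8)
cv2.imwrite("pics/z5.png",cv2.resize(a,(798,590),interpolation=cv2.INTER_NEAREST))
a=s[225:315,225:315,::-1].astype(float); a=np.clip((a-60)*1.6,0,255).astype(np.uint8)
cv2.imwrite("pics/z6.png",cv2.resize(a,(600,600),interpolation=cv2.INTER_NEAREST))
E
```

```text
(no output)
```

View pics/z5.png

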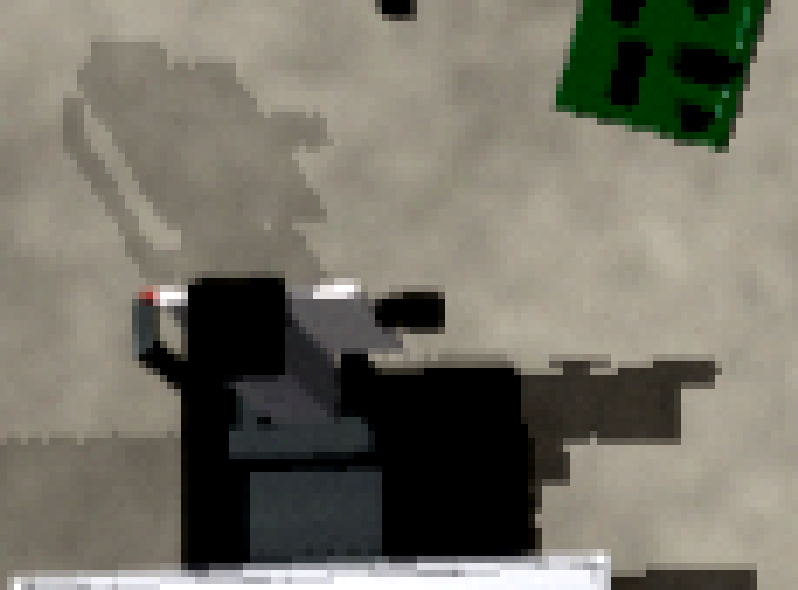

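View pics/z6.png

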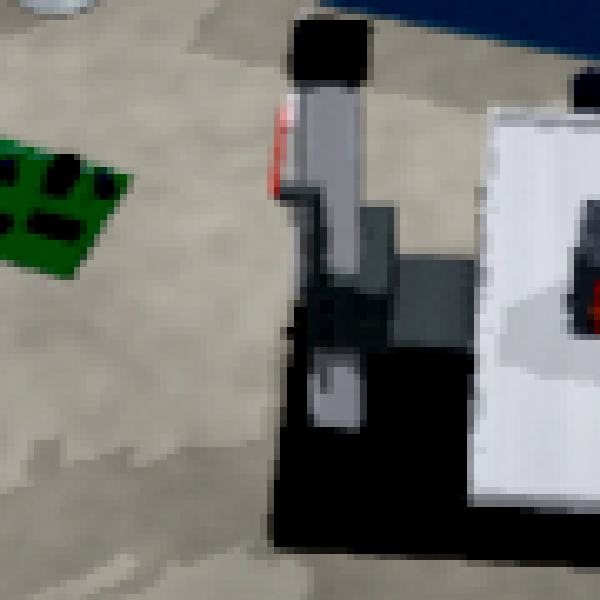

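```bash
python3 - <<'E'
from h import *
np.set_printoptions(suppress=True,precision=1)
f=lambda a,b:plane("top",160+a/6.94,165+b/6.94,0)[:2]
for nm,X,s in (("cap +x+y",(606,211,237),f(92,42)),("cap +x-y",(608,188,237),f(230,62)),("ptr end",(609,239,194),f(68,95))):
    print(nm,s,(s-np.array(X[:2]))/X[2])
for nm,s in (("knob sh top-right",f(328,112)),("knob sh bot-right",f(328,146)),("knob sh left-top",f(270,112)),("low bump",f(325,215)),("r2 top",f(718,362)),("r2 bot",f(718,382)),("r2 tip",f(680,440))):print(nm,s)
d=np.load("top0.npz")["d"]
for v in range(206,214): print([tuple(pt("top",u,v,d[v,u]).round().astype(int).tolist()) for u in range(213,226,2)])
E
```

```text
cap +x+y [748.6 319.4] [0.6 0.5]
cap +x-y [743.3 262.8] [0.6 0.3]
ptr end [725.9 326.5] [0.6 0.5]
knob sh top-right [724.6 221.3]
knob sh bot-right [710.6 220. ]
knob sh left-top [723.3 244.6]
low bump [682.2 218.6]
r2 top [631.4  58.2]
r2 bot [623.4  57.7]
r2 tip [599.5  71.1]
[(656, 200, -3), (656, 194, -4), (655, 187, 3), (656, 183, 0), (656, 177, -2), (656, 171, 2), (656, 166, 2)]
[(652, 199, 0), (653, 194, -5), (652, 188, 1), (654, 183, -4), (653, 177, 0), (654, 172, -4), (654, 166, 2)]
[(649, 198, 2), (615, 163, 178), (615, 158, 180), (616, 154, 176), (615, 148, 181), (617, 145, 173), (652, 166, -2)]
[(610, 165, 191), (612, 162, 180), (612, 157, 182), (613, 153, 178), (613, 148, 180), (614, 145, 174), (648, 165, 3)]
[(609, 166, 184), (610, 162, 179), (610, 157, 181), (610, 153, 180), (610, 148, 181), (612, 145, 172), (645, 165, 2)]
[(608, 167, 175), (608, 162, 177), (609, 158, 174), (608, 153, 179), (609, 148, 179), (609, 144, 175), (643, 165, 1)]
[(608, 169, 162), (608, 164, 163), (639, 186, 1), (607, 153, 173), (607, 148, 177), (608, 144, 172), (640, 165, -1)]
[(608, 171, 150), (608, 166, 154), (636, 187, -2), (636, 181, -1), (637, 176, -1), (637, 170, 0), (637, 164, 2)]
```

```bash
python3 - <<'E'
from h import *
np.set_printoptions(suppress=True,precision=1,linewidth=260)
t=np.load("top0.npz")["p"].astype(int)
print(t[213:231,218:268].sum(2)//3)
for u,v in((238,216.5),(248,216.5),(250,216.5),(264,216.5),(264,220),(258,228),(235,216.5)):print(u,v,plane("top",u,v,0)[:2])
print(t[178:206,166:210].sum(2)//3)
E
```

```text
[[133 131 129 130 131 132 131 131 132 134 135 138 138 141 142 141 142 140 142 142 142 142 141 143 142 140 140 140 139 141 140 140 139 139 140 140 140 141 143 141 142 141 141 141 140 139 138 138 138 136]
 [133 134 130 130 131 133 132 131 133 135 135 137 139 140 141 140 139 139 139 140 141 141 142 143 143 142 141 141 140 141 140 141 140 140 140 141 140 142 143 142 142 141 142 141 141 140 138 138 137 137]
 [125 133 132 127 132 127 125 127 130 130 131 131 134 133 133 138 136 138 138 139 141 139 140 141 141 142 142 142 141 141 142 140 141 138 141 141 141 141 143 142 140 142 144 141 139 139 137 135 134 136]
 [124 132 128 118 128 116 114 116 117 117 119 119 119 119 121 131 134 135 136 137 137 126 126 126 127 128 126 126 128 128 142 142 141 141 139 137 128 127 129 127 127 129 130 130 128 138 137 133 134 136]
 [114 113 110 105 105 103 103 104 105 106 104 103 103 103 101 106 126 133 134 134 134 101 101  83  82  81  84 104 104 108 138 127 128 128 126 123  83  82  82  82  83  84  86  83  89 126 135 133 137 136]
 [ 83  82  78  58  57  58  57  58  57  57  37  36  24  27  27  44  93 121 124 123 124
[... 2210 characters left out ...]
 20  24  52  63  80  78  79  85 124 137 139 137 135 137 140 139 139 139 141 139 140 140 140 140 139 138 140 139 140 140 139 140 139 139 137]
 [ 17  19  15  17  23  20  24  17  17  25  17  20  17  19  19  19  22  52  64  79  79  80  79  87 137 136 135 134 136 139 139 141 140 140 139 141 141 141 140 140 140 140 141 140 140 139 139 139 138 137]]
238 216.5 [629.3 128. ]
248 216.5 [630.9 100.6]
250 216.5 [631.2  95.1]
264 216.5 [633.3  56.8]
264 220 [623.6  56.2]
258 228 [600.6  71.1]
235 216.5 [628.9 136.2]
[[134 136 136 ... 139 137 137]
 [133 136 134 ... 138 139 136]
 [132 132 131 ... 139 136 136]
 ...
 [126 126 126 ... 132 130 130]
 [124 124 124 ... 126 128 128]
 [123 124 125 ... 133 152 153]]
```

```bash
python3 - <<'E'
from h import *
np.set_printoptions(suppress=True,precision=1,linewidth=200)
for X in ((609,239,194),(609,222,194),(609,205,194),(609,197,194),(611,197,194),(609,197,200),(609,197,188),(611,227,220),(611,166,220),(611,197,170)): print(X,np.array(proj("side",X)),np.array(proj("top",X)))
s=np.load("side0.npz")["p"].astype(int);sd=np.load("side0.npz")["d"];td=np.load("top0.npz")["d"];t=np.load("top0.npz")["p"]
print("redness R-(G+B)/2 cols 262..270")
for v in range(236,258): print(v,(s[v,262:271,0]-(s[v,262:271,1]+s[v,262:271,2])//2),"  green",(s[v,262:271,1]-(s[v,262:271,0]+s[v,262:271,2])//2))
Z=lambda n,d,vs,us:np.median([pt(n,u,v,d[v,u])[2] for v in vs for u in us])
print("cap top",Z("top",td,range(207,216),range(189,200)),"knob",Z("top",td,range(208,211),range(215,222)),np.mean([pt("top",u,v,td[v,u])[2] for v in (208,209,210) for u in range(215,222)]))
print("cap side",Z("side",sd,range(229,235),range(271,279)),"bracket top",Z("top",td,range(209,215),(179,180)),"brk side",Z("side",sd,range(253,255),range(267,271)))
print("cab",Z("top",td,range(225,275),range(320,350)),"pan",Z("top",td,range(255,262),range(170,240)),Z("top",td,range(285,298),range(170,240)),"pan side",Z("side",sd,range(248,258),range(302,340)))
E
```

```text
(609, 239, 194) [265.4 253.2] [180.1 207.3]
(609, 222, 194) [266.7 248.6] [187.6 207.7]
(609, 205, 194) [267.9 244. ] [195.  208.1]
(609, 197, 194) [268.5 241.9] [198.6 208.3]
(611, 197, 194) [267.7 241.8] [198.6 207.5]
(609, 197, 200) [268.4 240.2] [198.  207.8]
(609, 197, 188) [268.5 243.5] [199.1 208.9]
(611, 227, 220) [265.2 242.7] [182.8 204.4]
(611, 166, 220) [269.7 226.7] [210.4 205.9]
(611, 197, 170) [268.  248.2] [200.6 209.5]
redness R-(G+B)/2 cols 262..270
236 [ 7  6  7  7  7  7  5 -1 -1]   green [ 3  3  2  1  2  2  2 -1 -1]
237 [ 7  6  7  7  7  7  5 -1 -2]   green [ 2  3  2  1  2  2  2 -1 -1]
238 [ 6  6  6  7  6  7  3 -2 -3]   green [ 3  3  3  3  3  2  0 -2  0]
239 [ 6  6  6  7  6  6  1 -1 -3]   green [ 2  3  3  4  3  1 -1 -2  0]
240 [ 6  6  6  7 10 12  5 -1 -4]   green [ 3  3  3  2  0 -1 -3 -1 -1]
241 [ 7  7  6  7 24 36 15  0 -4]   green [  2   2   2   1  -7 -15  -9  -2  -1]
242 [ 7  7  6  6 34 40 15 -1 -4]   green [  3   3   3   3 -11 -20  -9  -2  -1]
243 [ 7  7  6  7 36 46 15  0 -3]   green [  3   2   3   2 -12 -23  -9  -1  -2]
244 [ 7  7  7  8 45 56  6 -1 -3]   green 
[... 580 characters left out ...]
1  -1  -2]
252 [ 7  7  7 50 74 -3 -2 -4 -5]   green [  2   1   2 -19 -34   2   0   0   0]
253 [ 6  6  6 43 74 -6 -5 -6 -7]   green [  3   3   3 -16 -37   1   1   2   2]
254 [ 6  6  7 18 26 -3 -4 -4 -5]   green [  3   3   3  -3 -11   0   2   2   1]
255 [ 6  7  6  6  5  2  0 -1 -3]   green [ 2  2  3  3  2  1  1 -1  0]
256 [ 7  7  7  7  7  5  3  0 -2]   green [ 3  2  2  4  2  2  2 -2 -2]
257 [ 7  7  7  7  7  5  3 -2 -2]   green [ 4  2  3  3  4  3  1  0 -1]
cap top 236.6943059131454 knob 179.58456545141348 179.46956995070545
cap side 236.6751390168884 bracket top 193.32440370980504 brk side 195.1301727405982
cab 99.81973536499993 pan 96.16395212427221 96.41186588512818 pan side 96.54808448441793
```

```bash
python3 - <<'E'
from h import *
import sys
np.set_printoptions(suppress=True,precision=1,linewidth=260,threshold=99999)
t=np.load("top0.npz")["p"].astype(int)
g=t.sum(2)//3
print("cols 168..213")
for v in range(169,206): print(v,*["%3d"%x for x in g[v,168:214]])
E
```

```text
cols 168..213
169 138 140 138 139 137 136 135 136 138 142 143 142 142 142 141 139 140 138 137 137 139 139 138 140 140 140 139 138 139 139 138 137 138 136 133 133 131 130 128 130 131 131 130 130 131 133
170 138 140 140 139 136 131 130 133 134 137 139 138 137 137 136 139 138 138 137 136 136 138 139 140 141 138 140 139 140 139 137 136 136 134 133 133 130 131 128 129 130 129 129 131 133 133
171 137 136 137 138 134 119 120 121 124 124 126 124 125 123 123 134 138 135 137 135 136 137 138 139 139 140 139 140 138 139 135 134 134 134 133 131 129 130 129 129 129 129 130 131 132 133
172 136 136 136 136 135 120 121 121 124 125 125 125 124 122 121 121 136 135 135 135 135 136 136 138 138 139 141 140 138 136 135 133 132 132 130 130 130 129 128 129 130 128 130 130 133 133
173 135 135 135 135 128 119 120 121 122 124 126 124 123 123 122 120 134 129 129 133 129 130 131 132 134 135 141 138 137 136 133 132 131 130 129 126 129 127 129 127 127 130 131 132 133 135
174 133 134 135 130 120 120 120 120 121 124 125 124 121 121 121 120 129 118 120 129 118 119 119 121 121 123 139 136 134 135 134 132 131 129 128 12
[... 5169 characters left out ...]
 116 118 121 122 122 125 124 122 120 118 116 116 116 116 116 115 114 114 113 115 116 117 117 118 117 120 135 134 133 132 130 131 132 131
203 126 127 127 128 127 128 130 130 129 129 130 129 117 117 119 120 121 122 123 121 120 119 116 114 117 116 116 115 114 114 112 115 115 117 119 117 117 117 129 132 130 130 131 130 129 130
204 124 126 125 128 127 127 129 131 130 131 131 131 121 117 118 118 118 123 119 117 112 106 106 106 106 106 105 105 101 101  99 103 105 117 118 118 116 115 115 126 128 128 128 129 131 131
205 125 127 126 129 130 129 129 131 133 130 130 130 130 122 121 121 121 127 116 102  80  61  61  61  62  63  63  62  45  44  46  47  68 116 118 117 117 117 132 133 152 153 152 142 130 131
```

```bash
python3 - <<'E'
from h import *
from cell import *
np.set_printoptions(suppress=True,precision=1,linewidth=200)
T=[camera("top") for _ in range(8)];S=[camera("side") for _ in range(6)]
td=np.mean([d for _,d in T],0);sd=np.median([d for _,d in S],0)
tp=np.mean([p for p,_ in T],0);sp=np.mean([p for p,_ in S],0)
np.savez("avg0.npz",td=td,sd=sd,tp=tp,sp=sp)
for v in range(206,214): print(v,[tuple(pt("top",u,v,td[v,u]).round(1).tolist()) for u in range(215,224,1)])
for v in (207,208,209,210,212): print(v,[tuple(pt("top",u,v,td[v,u]).round(1).tolist()) for u in (178,179,180,181,182)])
print("side")
for v in range(243,256): print(v,[tuple(pt("side",u,v,sd[v,u]).round(1).tolist()) for u in (265,266,267)])
print("frame sd",np.std([d[209,218] for _,d in T]))
E
```

```text
206 [(655.4, 193.7, -1.3), (655.8, 191.1, -2.4), (655.5, 188.0, -0.2), (628.2, 162.8, 136.9), (655.8, 182.5, -0.2), (656.0, 179.8, -0.6), (656.3, 177.2, -1.1), (656.3, 174.3, -0.4), (656.7, 171.7, -1.4)]
207 [(652.2, 193.1, 0.9), (652.6, 190.5, -0.3), (652.9, 187.9, -1.1), (652.9, 185.1, -0.6), (653.0, 182.3, -0.4), (653.1, 179.5, 0.1), (653.1, 176.6, 0.8), (618.6, 147.0, 175.7), (653.5, 171.2, 0.1)]
208 [(614.8, 162.5, 178.6), (615.0, 160.2, 178.5), (615.0, 157.8, 179.0), (615.4, 155.8, 177.5), (615.2, 153.2, 179.2), (615.5, 151.0, 178.5), (615.5, 148.6, 179.3), (615.7, 146.4, 178.8), (617.0, 145.0, 172.6)]
209 [(612.2, 162.1, 179.9), (612.5, 159.9, 179.2), (612.6, 157.6, 179.2), (612.6, 155.2, 179.9), (612.9, 153.0, 179.3), (613.0, 150.7, 179.4), (612.9, 148.2, 180.4), (613.5, 146.3, 178.2), (614.6, 144.8, 172.8)]
210 [(610.3, 162.2, 178.0), (610.2, 159.7, 179.1), (610.4, 157.5, 178.7), (610.2, 154.9, 180.3), (588.8, 134.5, 293.6), (610.8, 150.6, 178.4), (610.8, 148.2, 178.9), (610.9, 145.9, 179.1), (612.3, 144.6, 172.5)]
211 [(607.8, 161.9, 178.6), (608.1, 159.7, 177.9), (608.3, 1
[... 1370 characters left out ...]
8.2, 26.4, 1.1), (655.2, 24.7, -0.1), (610.0, 212.4, 193.7)]
247 [(657.5, 30.0, 0.2), (654.3, 29.3, 0.0), (609.4, 215.7, 193.4)]
248 [(656.6, 34.5, 0.2), (653.4, 34.0, 0.3), (608.8, 218.8, 192.9)]
249 [(656.0, 37.6, -1.2), (652.4, 38.9, 0.7), (649.3, 37.9, 0.2)]
250 [(655.0, 42.7, -0.5), (609.7, 227.5, 194.1), (648.1, 44.0, 2.0)]
251 [(654.3, 46.3, -1.3), (609.0, 231.1, 194.2), (647.6, 46.7, 0.2)]
252 [(653.3, 51.4, -0.7), (608.4, 234.0, 193.5), (605.8, 234.0, 194.0)]
253 [(652.3, 56.4, 0.1), (608.0, 236.3, 192.3), (604.8, 238.8, 195.5)]
254 [(651.5, 60.4, -0.3), (648.1, 60.9, 0.8), (604.8, 239.2, 192.2)]
255 [(650.9, 63.4, -1.7), (647.4, 64.6, 0.1), (604.6, 240.8, 190.1)]
frame sd 1.0508046
```

```bash
python3 - <<'E'
import cv2,numpy as np
a=np.load("avg0.npz");s=a["sp"].astype(np.uint8)[:,:,::-1];t=a["tp"].astype(np.uint8)[:,:,::-1]
cv2.imwrite("pics/w1.png",cv2.resize(s[255:420,90:290],(727,600),interpolation=cv2.INTER_CUBIC))
cv2.imwrite("pics/w2.png",cv2.resize(t[85:255,0:230],(800,591),interpolation=cv2.INTER_CUBIC))
E
```

```text
(no output)
```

View pics/w1.png

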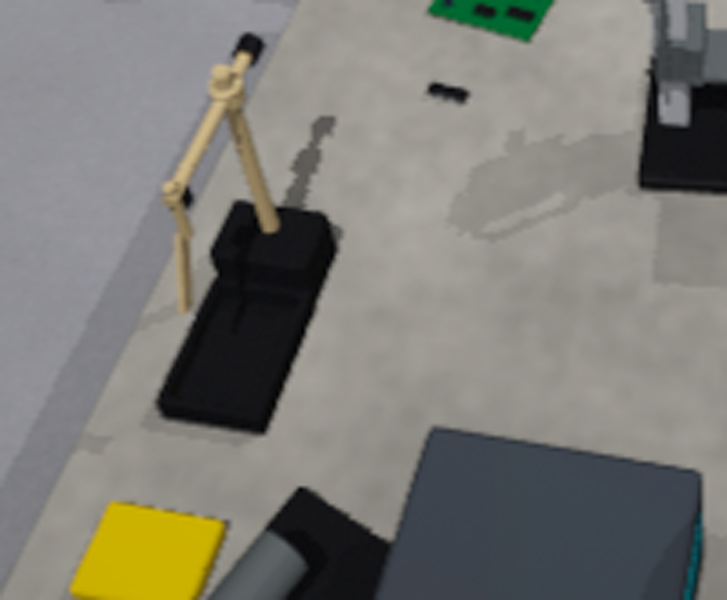

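View pics/w2.png

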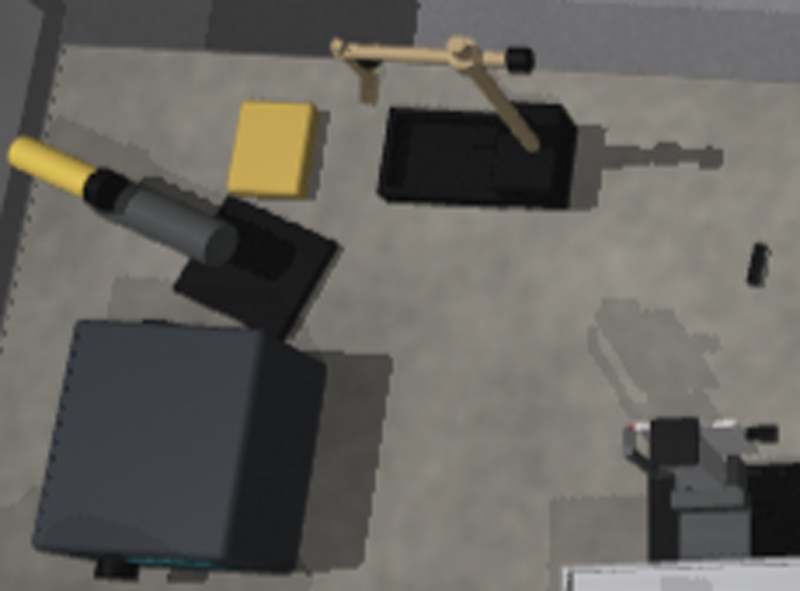

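```bash
python3 - <<'E'
from h import *
np.set_printoptions(suppress=True,precision=2,linewidth=250)
a=np.load("avg0.npz");g=a["tp"].mean(2)
print("pan corner area rows 240..254 cols 240..274")
for v in range(240,254): print(v,*["%3d"%x for x in g[v,240:274]])
print("avg light2 rows 214..222 cols 230..266")
for v in range(213,223): print(v,*["%3d"%x for x in g[v,230:268]])
print("cab right-shadow rows 215.. cols 408..440")
for v in range(205,300,6): print(v,*["%3d"%x for x in g[v,406:440]])
E
```

```text
pan corner area rows 240..254 cols 240..274
240 127 128 129 130 132 133 132 132 133 132 132 132 132 134 137 138 139 139 139 140 139 139 140 141 141 141 140 140 139 139 140 140 141 141
241 127 128 129 131 133 132 133 133 132 131 131 131 132 134 137 138 140 140 141 141 141 141 141 143 143 142 140 139 138 139 140 140 140 140
242 128 129 130 132 133 133 133 132 132 131 131 131 132 133 136 138 140 141 142 142 142 142 144 145 143 142 141 139 138 139 140 140 140 140
243 127 128 130 131 132 133 133 132 132 131 130 129 131 132 135 138 140 142 142 143 143 143 145 144 145 144 142 140 139 140 140 140 141 140
244 142 142 143 145 150 150 153 144 131 131 129 129 131 132 135 138 140 142 143 144 144 144 144 144 144 144 142 140 140 140 140 140 140 140
245 167 167 163 164 170 171 177 165 130 131 129 128 129 131 134 136 139 140 142 142 142 142 142 142 142 143 141 140 140 140 141 140 140 140
246 168 167 156 155 144 137 148 158 130 129 129 127 128 119 120 124 125 126 127 127 129 129 129 128 128 128 127 127 128 140 140 140 140 140
247 186 186 186 186 185 165 174 155 117 116 116 116 114  78  80  81  82  82 
[... 4084 characters left out ...]

271  83  82  83  85  87  86  81  75  74  74  74  81 127 127 122 111 110 110 110 111 113 114 116 127 131 132 129 129 130 130 131 132 132 130
277  82  83  85  87  87  85  72  78  78  77  76  81 114 115 117 118 117 115 113 111 109 110 112 113 114 115 115 117 129 133 133 131 130 129
283  83  84  87  87  87  69  75  77  77  77  84 132 132 133 132 122 117 117 116 115 111  84  50  60  63  71 111 131 211 217 217 217 217 216
289  87  88  87  87  84  77  95  95  96  99 129 129 130 130 130 132 133 132 121 113  78  55  66  68  81 122 126 217 218 218 218 218 218 218
295 126 126 127 128 130 130 131 132 132 131 130 130 128 128 127 128 128 127 126 126 126 126 126 124  88  78  68  69  77  96 109 168 197 203
```

```bash
python3 - <<'E'
from h import *
np.set_printoptions(suppress=True,precision=3,linewidth=250)
a=np.load("avg0.npz");g=a["tp"].mean(2)
for v in range(206,218,2): print(v,*["%3d"%x for x in g[v,184:206]])
pr=plane("top",247.4,250,102.3);ps=plane("top",268.1,250,0);print("pan",pr,ps,(pr[1]-ps[1])/102.3)
pr=plane("top",247.4,244.2,102.3);ps=plane("top",268.1,246.3,0);print("pancorner kx",pr,ps,(ps-pr)[:2]/102.3)
pr=plane("top",199.7,212,236.7);ps=plane("top",257.0,224,0);print("cap",pr,ps,(pr[1]-ps[1])/236.7)
pr=plane("top",199.7,205.5,236.7);ps=plane("top",255,217.4,0);print("capcorner",pr,ps,(ps-pr)[:2]/236.7)
for u,v in((262.5,216.3),(262.5,220.1),(253.6,216.5),(238.6,217.1),(247.4,217.1),(240.5,218),(244.6,218)):print((u,v),plane("top",u,v,0)[:2])
E
```

```text
206 154 144 131  36  37  35  35  36  36  36  35  34  35  34  35  34  44 116 123 124 124 150
208 150 147 125  36  36  35  34  35  35  34  35  33  35  34  35  34  35  83 103 103 103 103
210 120  94  81  36  36  36  35  36  35  36  36  35  36  35  34  35  30  73  97 103 103 103
212 129 127  91  35  36  37  37  37  36  36  36  36  36  35  35  36  32  76  77  87 101 102
214 123 126  95  36  37  37  36  36  37  36  35  36  37  36  37  35  33  76  76  76  77  87
216  43  74  84  38  38  36  37  36  37  38  37  37  37  38  37  36  33  76  76  77  77  77
pan [529.756  87.287 102.3  ] [542.449  40.041   0.   ] 0.46183779952096216
pancorner kx [543.896  88.303 102.3  ] [552.392  40.647   0.   ] [ 0.083 -0.466]
cap [592.946 184.701 236.7  ] [611.472  74.604   0.   ] 0.4651324240732871
capcorner [607.199 186.084 236.7  ] [629.42   81.293   0.   ] [ 0.094 -0.443]
(262.5, 216.3) [633.611  60.978]
(262.5, 220.1) [623.073  60.304]
(253.6, 216.5) [631.707  85.293]
(238.6, 217.1) [627.77  126.202]
(247.4, 217.1) [629.102 102.136]
(240.5, 218) [625.562 120.818]
(244.6, 218) [626.182 109.61 ]
```

```bash
python3 - <<'E'
from h import *
np.set_printoptions(suppress=True,precision=1,linewidth=250)
a=np.load("avg0.npz");t=a["tp"].astype(np.uint8);td=a["td"]
hsv=cv2.cvtColor(t,cv2.COLOR_RGB2HSV)
# heights map
V,U=np.mgrid[0:420,0:560];P=np.zeros((420,560,3))
from h import C
K=C["top"]["camera_matrix"];Rm=R.from_euler("xyz",C["top"]["orientation"]).as_matrix()
d=np.stack([(U-K[0,2])/K[0,0],-(V-K[1,2])/K[1,1],-np.ones_like(U)],-1)@Rm.T
P=C["top"]["position"]+d*td[...,None]
np.save("P.npy",P)
def rect(mask,z,nm):
    n,l,s,c=cv2.connectedComponentsWithStats(mask.astype(np.uint8))
    i=1+np.argmax(s[1:,4]); ys,xs=np.where(l==i)
    cn,_=cv2.findContours((l==i).astype(np.uint8),cv2.RETR_EXTERNAL,cv2.CHAIN_APPROX_NONE)
    pts=np.array([plane("top",u,v,z)[:2] for u,v in cn[0][:,0]],np.float32)
    r=cv2.minAreaRect(pts);print(nm,s[i,4],"centre",np.array(r[0]),"size",np.array(r[1]),"ang",r[2],"pix",c[i])
    return r
Z=P[...,2]
def reg(u0,u1,v0,v1):
    m=np.zeros(Z.shape,bool);m[v0:v1,u0:u1]=1;return m
rect((Z>93)&(Z<106)&reg(300,425,195,300),100,"cabinet")
rect((Z>93)&(Z<104)&reg(155,255,243,310),97,"pan all")
rect((Z>138)&(Z<150)&reg(180,225,250,300),143,"large top")
rect((Z>127)&(Z<142)&reg(340,385,225,260),134,"small top")
rect((Z>131)&(Z<147)&reg(380,420,230,270),139,"medium top")
z=cv2.resize(t[225:270,345:420,::-1],(800,480),interpolation=cv2.INTER_NEAREST);cv2.imwrite("pics/c1.png",z)
E
```

```text
cabinet 6530 centre [ 552.4 -191.4] size [259.1 169.5] ang 82.54351043701172 pix [359.6 248. ]
pan all 4163 centre [471.6 187.9] size [136.6 211.6] ang 5.52239990234375 pix [205.  273.6]
large top 362 centre [465.7 192.2] size [34.6 55.9] ang 88.54524993896484 pix [198.8 273.6]
small top 143 centre [ 560.6 -192.4] size [26.8 36.4] ang 76.9115219116211 pix [364.  242.1]
medium top 247 centre [ 546.3 -279.9] size [38.5 46.3] ang 72.084716796875 pix [402.6 250. ]
```

View pics/c1.png

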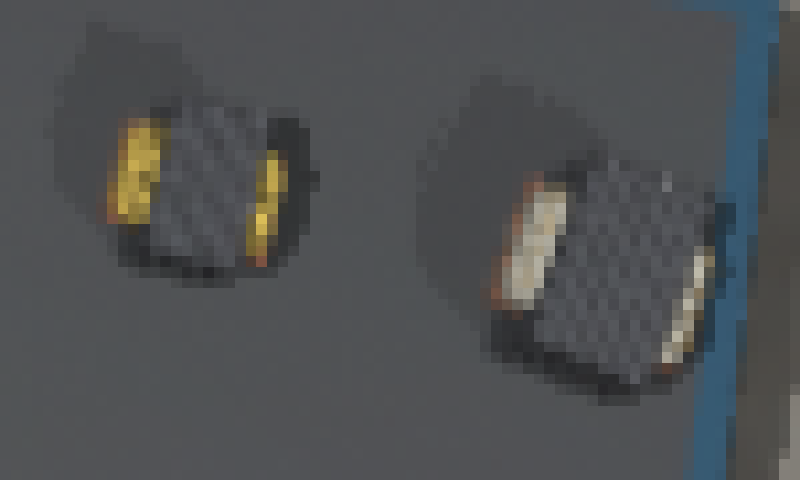

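```bash
python3 - <<'E'
from h import *
np.set_printoptions(suppress=True,precision=1,linewidth=250)
f=lambda a,b,z:plane("top",345+a/10.67-.5,225+b/10.67-.5,z)[:2]
for nm,z,cs in (("med",139,[(592,160),(712,190),(650,385),(535,335)]),("small",134,[(175,100),(270,108),(245,268),(150,250)])):
    q=np.array([f(a,b,z) for a,b in cs],np.float32)
    print(nm,q.mean(0),"edges",[ (np.linalg.norm(q[(i+1)%4]-q[i]).round(1),np.degrees(np.arctan2(*(q[(i+1)%4]-q[i])[::-1])).round(1)) for i in range(4)])
a=np.load("avg0.npz");t=a["tp"].astype(np.uint8);P=np.load("P.npy")
# grey core top: low saturation, height at top
hsv=cv2.cvtColor(t,cv2.COLOR_RGB2HSV)
for nm,z,(u0,u1,v0,v1) in (("med",139,(385,418,232,268)),("small",134,(350,380,228,256))):
    m=np.zeros(t.shape[:2],np.uint8);m[v0:v1,u0:u1]=1
    mm=(m>0)&(abs(P[...,2]-z)<4)&(hsv[...,1]<60)&(hsv[...,2]<125)
    vs,us=np.where(mm);X=np.array([plane("top",u,v,z)[:2] for u,v in zip(us,vs)],np.float32)
    r=cv2.minAreaRect(X);c=np.cov(X.T);w,e=np.linalg.eigh(c);print(nm,len(X),"mean",X.mean(0),"rect",r,"pca ang",np.degrees(np.arctan2(e[1,1],e[0,1])),"sizes",np.sqrt(12*w),"medz",np.median(P[vs,us,2]))
from cell import read_state
s=read_state();print(s["t"],s["eef_pos"],s["ee_rot"])
E
```

```text
med [ 547.6 -280.8] edges [(np.float32(27.0), np.float32(-101.1)), (np.float32(45.9), np.float32(162.0)), (np.float32(26.9), np.float32(69.2)), (np.float32(41.4), np.float32(-18.1))]
small [ 562.2 -190.8] edges [(np.float32(21.2), np.float32(-91.7)), (np.float32(36.4), np.float32(171.7)), (np.float32(21.3), np.float32(82.4)), (np.float32(34.2), np.float32(-8.6))]
med 229 mean [ 546.6 -281.7] rect ((543.2951049804688, -290.62860107421875), (49.30260467529297, 45.45925521850586), 72.084716796875) pca ang 158.87260084612987 sizes [32.4 44.9] medz 138.36447223505536
small 135 mean [ 560.7 -190.1] rect ((561.1358642578125, -190.63986206054688), (22.14027214050293, 36.0498046875), 77.05541229248047) pca ang 166.66011098350458 sizes [22.2 37.1] medz 133.47265347553957
0.8 [139.4 557.8 231.3] [-3.1 -0.   2.9]
```

```bash
cat > m.py <<'E'
import sys
from h import *
from cell import read_state
def rel(targets):
    s=read_state();p=np.array(s["eef_pos"]);M=R.from_euler("xyz",s["ee_rot"]).as_matrix();yaw=np.degrees(s["ee_rot"][2])
    print("t",round(s["t"],2),"pos",p.round(1),"yaw",round(yaw,1),"F",np.round(s["contact_force"],1),"gap",round(s["finger_gap"],3))
    for X in targets:
        d=M.T@(np.array(X[:3],float)-p);tr=-(X[3]-yaw);tr=(tr+180)%360-180
        print(X,"->",d.round(0),round(tr,1))
if __name__=="__main__": rel([tuple(map(float,a.split(","))) for a in sys.argv[1:]])
E
python3 m.py 175,530,300,157 220,490,300,149 265,450,300,140 310,410,300,132 350,370,300,124
```

```text
t 0.8 pos [139.4 557.8 231.3] yaw 166.0 F [-0.2  1.  -0.3] gap 1.002
(175.0, 530.0, 300.0, 157.0) -> [-41. -18. -69.] 9.0
(220.0, 490.0, 300.0, 149.0) -> [-95. -46. -69.] 17.0
(265.0, 450.0, 300.0, 140.0) -> [-148.  -74.  -69.] 26.0
(310.0, 410.0, 300.0, 132.0) -> [-201. -102.  -69.] 34.0
(350.0, 370.0, 300.0, 124.0) -> [-250. -131.  -69.] 42.0
```

>>> apply_moves:
  motion: "-1 -35 -15 -30 8; -1 -75 -35 -60 16; -1 -125 -60 -70 25; -1 -172 -85 -70 33; -1 -220 -110 -70 42"

```text
t: 1.3
eef_pos: [314.3, 408.0, 301.8]
ee_rot: [3.141, -0.001, 2.165]
contact_force: [0.7, 0.8, -0.8]
finger_gap: 0.994
```

```bash
python3 m.py 355,340,300,116 380,295,300,108 405,250,300,99 425,205,300,91 440,160,300,82
```

```text
t 1.3 pos [314.3 408.  301.8] yaw 124.0 F [ 0.7  0.8 -0.8] gap 0.994
(355.0, 340.0, 300.0, 116.0) -> [-79.  -4.   2.] 8.0
(380.0, 295.0, 300.0, 108.0) -> [-130.   -9.    2.] 16.0
(405.0, 250.0, 300.0, 99.0) -> [-182.  -13.    2.] 25.0
(425.0, 205.0, 300.0, 91.0) -> [-230.  -22.    2.] 33.0
(440.0, 160.0, 300.0, 82.0) -> [-276.  -35.    2.] 42.0
```

>>> apply_moves:
  motion: "-1 -48 -2 2 8; -1 -97 -5 2 16; -1 -145 -10 2 25; -1 -193 -16 2 33; -1 -240 -25 2 42"

```text
t: 1.8
eef_pos: [428.6, 195.4, 299.4]
ee_rot: [3.141, -0.0, 1.439]
contact_force: [1.7, 0.6, -0.7]
finger_gap: 1.001
```

```bash
python3 m.py 455,145,300,82 470,100,300,75 485,50,300,72 497,0,300,72 508,-50,300,72
```

```text
t 1.8 pos [428.6 195.4 299.4] yaw 82.4 F [ 1.7  0.6 -0.7] gap 1.001
(455.0, 145.0, 300.0, 82.0) -> [-47.  33.  -1.] 0.4
(470.0, 100.0, 300.0, 75.0) -> [-89.  54.  -1.] 7.4
(485.0, 50.0, 300.0, 72.0) -> [-137.   75.   -1.] 10.4
(497.0, 0.0, 300.0, 72.0) -> [-185.   93.   -1.] 10.4
(508.0, -50.0, 300.0, 72.0) -> [-233.  111.   -1.] 10.4
```

>>> apply_moves:
  motion: "-1 -42 26 -1 4; -1 -87 48 -1 8; -1 -132 70 -1 10; -1 -180 90 0 10; -1 -228 109 0 10"

```text
t: 2.3
eef_pos: [506.8, -40.9, 299.2]
ee_rot: [3.141, -0.0, 1.271]
contact_force: [0.4, 0.5, 0.2]
finger_gap: 0.998
```

```bash
python3 m.py 515,-95,300,72 523,-140,300,72 531,-187,290,72 539,-234,270,72 547,-281,250,72
```

```text
t 2.3 pos [506.8 -40.9 299.2] yaw 72.8 F [0.4 0.5 0.2] gap 0.998
(515.0, -95.0, 300.0, 72.0) -> [-49.  24.  -1.] 0.8
(523.0, -140.0, 300.0, 72.0) -> [-90.  45.  -1.] 0.8
(531.0, -187.0, 290.0, 72.0) -> [-132.   66.    9.] 0.8
(539.0, -234.0, 270.0, 72.0) -> [-175.   88.   29.] 0.8
(547.0, -281.0, 250.0, 72.0) -> [-217.  109.   49.] 0.8
```

>>> apply_moves:
  motion: "-1 -43 22 0 1; -1 -87 44 0 1; -1 -130 65 10 1; -1 -174 87 30 1; -1 -217 109 49 1"

```text
t: 2.8
eef_pos: [545.6, -275.9, 251.5]
ee_rot: [3.141, -0.0, 1.253]
contact_force: [0.6, 0.8, -0.3]
finger_gap: 1.005
```

```bash
python3 m.py 547,-281,200,72 547,-281,108,72
```

```text
t 2.8 pos [ 545.6 -275.9  251.5] yaw 71.8 F [ 0.6  0.8 -0.3] gap 1.005
(547.0, -281.0, 200.0, 72.0) -> [-4.  3. 52.] -0.2
(547.0, -281.0, 108.0, 72.0) -> [ -4.   3. 144.] -0.2
```

>>> apply_moves:
  motion: "-1 0 0 30 0; -1 0 0 65 0; -1 0 0 95 0; -1 0 0 95 0; -1 0 0 95 0"

```text
t: 3.3
eef_pos: [545.8, -274.1, 158.0]
ee_rot: [3.141, 0.0, 1.253]
contact_force: [0.3, 0.9, 1.0]
finger_gap: 1.0
```

```bash
python3 m.py 547,-281,108,72; python3 - <<'E'
from cell import *
import cv2
for n in("side","top"):
    p,d=camera(n);b=p[120:260,230:370] if n=="side" else p[190:300,320:440]
    cv2.imwrite(f"pics/{n}_g1.png",cv2.resize(b,(600,600) if n=="side" else (654,600),interpolation=cv2.INTER_CUBIC)[:,:,::-1])
E
```

```text
t 3.3 pos [ 545.8 -274.1  158. ] yaw 71.8 F [0.3 0.9 1. ] gap 1.0
(547.0, -281.0, 108.0, 72.0) -> [-6.  3. 50.] -0.2
```

View pics/side_g1.png

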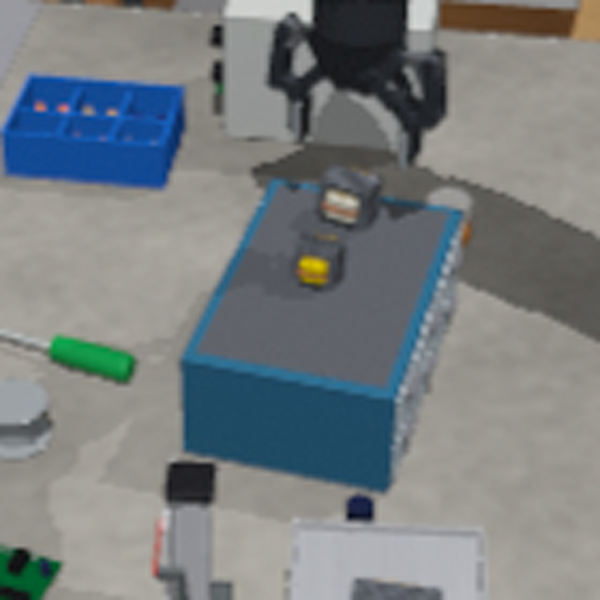

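View pics/top_g1.png

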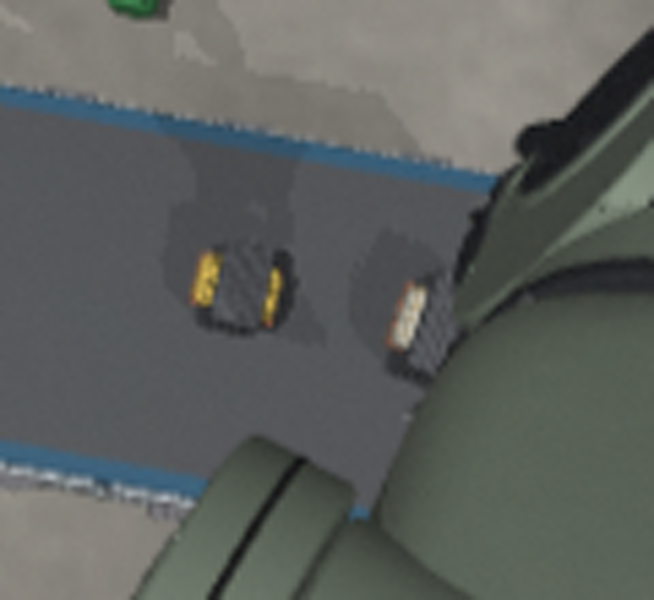

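>>> apply_moves:
  motion: "-1 -6 3 20 0; -1 -6 3 50 0; -1 -6 3 50 0; -1 -6 3 50 0"
  force: 40

```text
t: 3.8
eef_pos: [547.0, -280.8, 108.6]
ee_rot: [3.14, 0.0, 1.253]
contact_force: [-0.4, 1.4, 0.8]
finger_gap: 0.999
```

>>> apply_moves:
  motion: "0.3 0 0 0 0; 1 0 0 0 0; 1 0 0 0 0; 1 0 0 0 0; 1 0 0 0 0"
  force: 40

```text
t: 4.3
eef_pos: [546.9, -280.7, 108.1]
ee_rot: [3.14, 0.0, 1.253]
contact_force: [-1.4, 1.1, 10.6]
finger_gap: 0.518
```

>>> apply_moves:
  motion: "1 0 0 -20 0; 1 0 0 -50 0; 1 0 0 -90 0; 1 0 0 -110 0; 1 0 0 -110 0"

```text
t: 4.8
eef_pos: [547.3, -281.1, 220.0]
ee_rot: [3.137, 0.001, 1.253]
contact_force: [-0.3, -0.5, -2.5]
finger_gap: 0.519
```

```bash
python3 m.py 540,-235,218,72 530,-190,218,76 520,-145,218,82 512,-98,218,88 505,-50,218,95.5 477.6,126.2,218,95.5
```

```text
t 4.8 pos [ 547.3 -281.1  220. ] yaw 71.8 F [-0.3 -0.5 -2.5] gap 0.519
(540.0, -235.0, 218.0, 72.0) -> [ 41. -21.   2.] -0.2
(530.0, -190.0, 218.0, 76.0) -> [ 81. -45.   2.] -4.2
(520.0, -145.0, 218.0, 82.0) -> [121. -68.   2.] -10.2
(512.0, -98.0, 218.0, 88.0) -> [163. -91.   1.] -16.2
(505.0, -50.0, 218.0, 95.5) -> [ 206. -112.    1.] -23.7
(477.6, 126.2, 218.0, 95.5) -> [ 365. -193.    1.] -23.7
```

>>> apply_moves:
  motion: "1 25 -12 2 0; 1 65 -35 2 -5; 1 107 -60 2 -12; 1 150 -83 2 -18; 1 193 -105 2 -24"

```text
t: 5.3
eef_pos: [506.0, -62.5, 214.4]
ee_rot: [-3.141, -0.0, 1.676]
contact_force: [1.8, 0.3, -1.7]
finger_gap: 0.522
```

```bash
python3 m.py 477.6,126.2,218,95.5
```

```text
t 5.3 pos [506.  -62.5 214.4] yaw 96.0 F [ 1.8  0.3 -1.7] gap 0.522
(477.6, 126.2, 218.0, 95.5) -> [191.  -8.  -4.] 0.5
```

>>> apply_moves:
  motion: "1 45 -2 0 0; 1 90 -4 0 0; 1 130 -6 0 0; 1 165 -7 0 0; 1 185 -8 0 0"

```text
t: 5.8
eef_pos: [479.5, 121.8, 214.3]
ee_rot: [-3.14, -0.0, 1.675]
contact_force: [0.7, -1.4, -1.3]
finger_gap: 0.517
```

>>> apply_moves:
  motion: "1 0 0 0 0; 1 0 0 0 0"

```text
t: 6.0
eef_pos: [480.2, 118.6, 214.5]
ee_rot: [-3.141, 0.001, 1.672]
contact_force: [0.2, -0.2, -0.8]
finger_gap: 0.516
```

```bash
python3 m.py 477.6,126.2,106,95.5; python3 - <<'E'
from cell import *
import cv2
p,d=camera("side");b=p[190:330,240:380]
cv2.imwrite("pics/side_p1.png",cv2.resize(b,(600,600),interpolation=cv2.INTER_CUBIC)[:,:,::-1])
E
```

```text
t 6.0 pos [480.2 118.6 214.5] yaw 95.8 F [ 0.2 -0.2 -0.8] gap 0.516
(477.6, 126.2, 106.0, 95.5) -> [  8.  -2. 108.] 0.3
```

View pics/side_p1.png

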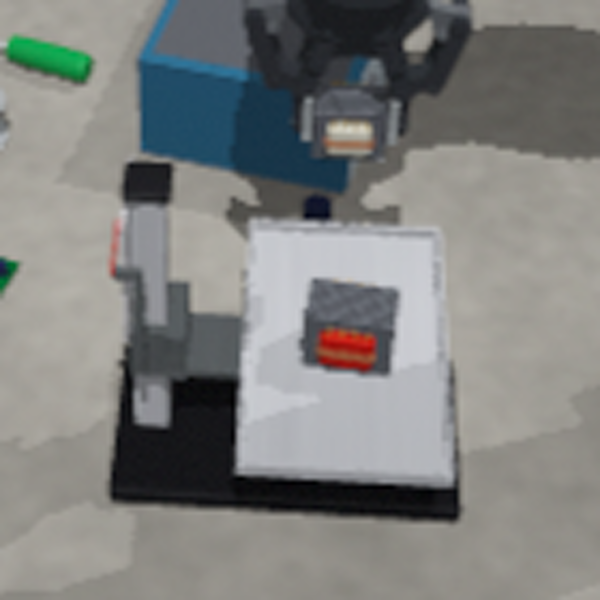

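>>> apply_moves:
  motion: "1 6 -2 30 0; 1 6 -2 65 0; 1 6 -2 90 0; 1 6 -2 104 0; 1 6 -2 106 0"

```text
t: 6.55
eef_pos: [477.4, 123.3, 107.6]
ee_rot: [-3.139, 0.001, 1.67]
contact_force: [0.7, 0.1, -1.4]
finger_gap: 0.523
```

>>> apply_moves:
  motion: "1 0 0 6 0; 1 0 0 12 0; 1 0 0 18 0; 1 0 0 23 0; 1 0 0 26 0"

```text
t: 7.05
eef_pos: [478.0, 124.6, 82.7]
ee_rot: [3.141, 0.0, 1.672]
contact_force: [0.6, 0.4, 1.0]
finger_gap: 0.517
```

>>> apply_moves:
  motion: "1 0 0 0 0; 1 0 0 0 0; 1 0 0 0 0"

```text
t: 7.35
eef_pos: [477.9, 124.6, 83.2]
ee_rot: [-3.142, 0.0, 1.672]
contact_force: [-0.8, -0.9, -0.2]
finger_gap: 0.521
```

```bash
python3 m.py 477.6,126.2,106,95.5; python3 - <<'E'
from cell import *
from h import *
p,d=camera("side");b=p[190:330,240:380]
cv2.imwrite("pics/side_p2.png",cv2.resize(b,(600,600),interpolation=cv2.INTER_CUBIC)[:,:,::-1])
print("pan z",np.median([pt("side",u,v,d[v,u])[2] for v in range(285,296) for u in range(302,340)]))
E
```

```text
t 7.35 pos [477.9 124.6  83.2] yaw 95.8 F [-0.8 -0.9 -0.2] gap 0.521
(477.6, 126.2, 106.0, 95.5) -> [  2.  -0. -23.] 0.3
pan z 74.69361380049617
```

View pics/side_p2.png

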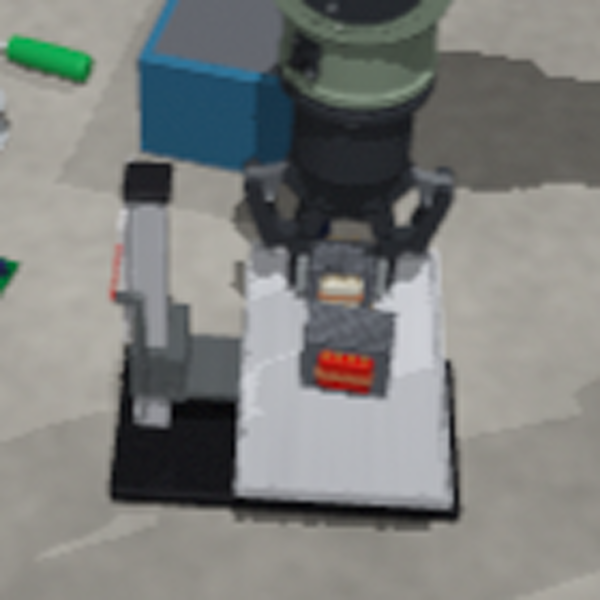

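>>> apply_moves:
  motion: "1 0 0 2 0; -0.5 0 0 2 0; -0.5 0 0 2 0; -0.5 0 0 2 0"

```text
t: 7.8
eef_pos: [478.0, 124.6, 81.0]
ee_rot: [3.142, 0.0, 1.672]
contact_force: [-0.4, -0.1, 0.4]
finger_gap: 0.746
```

>>> apply_moves:
  motion: "-0.5 0 0 -15 0; -0.5 0 0 -50 0; -0.5 0 0 -100 0; -0.5 0 0 -150 0; -0.5 -10 0 -190 0"

```text
t: 8.3
eef_pos: [478.8, 115.4, 273.8]
ee_rot: [3.14, -0.0, 1.673]
contact_force: [-0.1, 0.6, -0.6]
finger_gap: 0.752
```

>>> apply_moves:
  motion: "-0.5 -50 0 0 0; -0.5 -100 0 0 0; -0.5 -150 0 0 0; -0.5 -200 0 0 0; -0.5 -230 0 0 0"

```text
t: 8.8
eef_pos: [501.7, -117.9, 271.2]
ee_rot: [3.141, 0.001, 1.669]
contact_force: [-1.1, 0.8, 0.1]
finger_gap: 0.749
```

```bash
cat > look.py <<'E'
import sys
from cell import *
from h import *
n=sys.argv[1]
T=[camera("top") for _ in range(5)];S=[camera("side") for _ in range(4)]
td=np.mean([d for _,d in T],0);sd=np.median([d for _,d in S],0)
tp=np.mean([p for p,_ in T],0);sp=np.mean([p for p,_ in S],0)
np.savez(f"avg{n}.npz",td=td,sd=sd,tp=tp,sp=sp)
cv2.imwrite(f"pics/s{n}.png",cv2.resize(sp[200:320,235:375].astype(np.uint8),(700,600),interpolation=cv2.INTER_CUBIC)[:,:,::-1])
cv2.imwrite(f"pics/t{n}.png",cv2.resize(tp[165:315,155:295].astype(np.uint8),(560,600),interpolation=cv2.INTER_CUBIC)[:,:,::-1])
print("pan z",np.median([pt("side",u,v,sd[v,u])[2] for v in range(285,296) for u in range(302,340)]),read_state()["t"])
E
python3 look.py 1
```

```text
pan z 71.98466856409868 9.25
```

View pics/s1.png

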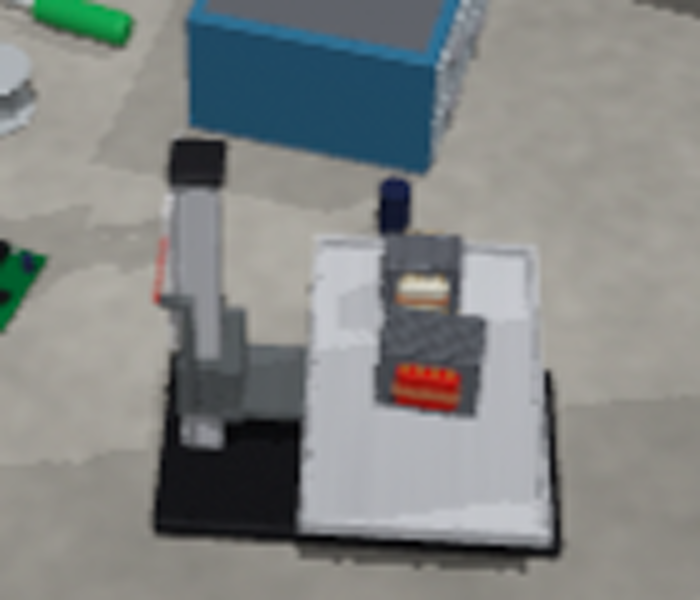

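View pics/t1.png

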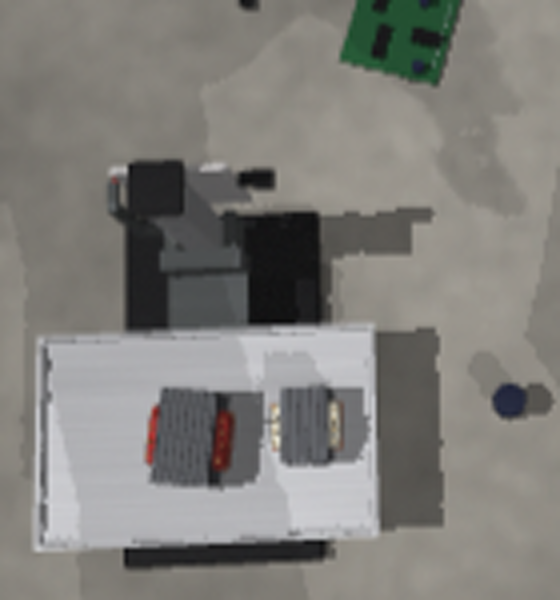

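```bash
python3 - <<'E'
from h import *
np.set_printoptions(suppress=True,precision=1,linewidth=250)
for n in "01":
    g=np.load(f"avg{n}.npz")["tp"].mean(2)
    print(n)
    for v in range(215,222): print(v,*["%3d"%x for x in g[v,230:268]])
for n in "01":
    s=np.load(f"avg{n}.npz")["sp"]; print("side",n)
    for v in range(234,262): print(v,["%3d %3d %3d"%tuple(s[v,u]) for u in range(264,271)])
a=np.load("avg1.npz")
for v in range(244,262): print(v,[tuple(pt("side",u,v,a["sd"][v,u]).round(0).astype(int).tolist()) for u in (265,266,267,268)])
E
```

```text
0
215 133 133 134 138 138 137 138 138 139 140 140 142 141 141 141 142 142 142 143 142 140 139 140 140 140 142 143 141 140 142 143 142 140 139 136 134 135 136
216 120 118 121 132 135 135 136 136 136 125 126 126 127 127 127 127 127 129 142 141 140 140 139 138 127 126 128 127 127 129 129 129 129 138 136 133 135 136
217 103 102 102 106 126 134 135 136 133 101 101  82  82  82  85 103 103 108 139 127 128 127 126 123  82  82  82  82  82  83  84  83  87 126 136 134 136 136
218  28  29  30  45  94 121 123 123 123 124 122  82  82  82  88 126 126 126 123  83  83  83  82  82  82  81  82  82  82  83  83  82  84 106 136 134 136 136
219  18  20  18  21  41  79  81  81  81  81  81  82  82  82  83  82  82  82  82  82  82  83  82  82  80  80  81  81  82  83  83  83  89 138 137 136 137 138
220  19  19  19  17  30  80  81  81  81  82  81  81  82  83  83  82  82  81  81  82  83  83  83  82  81  80  80  83 103 104 105 104 107 139 139 139 139 139
221  19  18  19  18  31  79  81  81  81  81  81  82  82  83  82  82  82  81  81  81  82  82  82  82  81  79  81  88 138 140 140 141 141 140 139 140 140 140
1
215 
[... 7747 characters left out ...]
7, 0), (612, 206, 168), (644, 46, 0)]
252 [(653, 51, -1), (650, 52, 1), (611, 209, 168), (644, 50, 0)]
253 [(653, 55, -1), (649, 56, 0), (610, 214, 169), (643, 53, -2)]
254 [(652, 60, -1), (648, 60, 0), (610, 218, 169), (642, 59, 0)]
255 [(651, 64, -1), (648, 64, -1), (609, 220, 167), (641, 63, 0)]
256 [(650, 70, 0), (646, 70, 2), (608, 224, 168), (640, 68, 0)]
257 [(649, 73, -1), (646, 73, 0), (608, 226, 167), (640, 72, 0)]
258 [(648, 76, -2), (645, 77, -1), (641, 78, 1), (639, 76, -1)]
259 [(648, 80, -2), (609, 235, 168), (606, 238, 172), (604, 235, 169)]
260 [(646, 86, 0), (608, 237, 167), (605, 240, 170), (603, 239, 170)]
261 [(646, 90, 0), (642, 91, 1), (605, 241, 168), (602, 242, 169)]
```

```bash
python3 - <<'E'
from h import *
np.set_printoptions(suppress=True,precision=1,linewidth=250)
a=np.load("avg1.npz");td=a["td"];tp=a["tp"];g=tp.mean(2)
# pan from image edges: print edge profile positions at rim: fit 4 lines by gradient
def edge_cols(v,u0,u1,pol):
    r=np.diff(g[v,u0:u1].astype(float))*pol;i=np.argmax(r);  # subpixel
    w=r[max(0,i-1):i+2].clip(0);return u0+.5+(np.arange(max(0,i-1),max(0,i-1)+len(w))*w).sum()/w.sum()
def edge_rows(u,v0,v1,pol):
    r=np.diff(g[v0:v1,u].astype(float))*pol;i=np.argmax(r);w=r[max(0,i-1):i+2].clip(0)
    return v0+.5+(np.arange(max(0,i-1),max(0,i-1)+len(w))*w).sum()/w.sum()
z=78 # rim top (72+6)
L=np.array([plane("top",edge_cols(v,157,172,1),v,z)[:2] for v in range(256,296,3)])
Rr=np.array([plane("top",edge_cols(v,242,256,-1),v,z)[:2] for v in range(256,290,3)])
T=np.array([plane("top",u,edge_rows(u,240,256,1),z)[:2] for u in list(range(170,185,3))+list(range(222,242,3))])
B=np.array([plane("top",u,edge_rows(u,292,308,-1),z)[:2] for u in range(172,240,4)])
for nm,E in(("+y",L),("-y",Rr),("+x",T),("-x",B)):
    c=np.median(E,0);vx,vy,x0,y0=cv2.fitLine(E.astype(np.float32),cv2.DIST_HUBER,0,.01,.01).ravel();print(nm,c,"dir deg",np.degrees(np.arctan2(vy,vx)),"mean",E.mean(0))
E
```

```text
+y [458.4 284. ] dir deg 6.116479 mean [458.5 284.7]
-y [476.8  82.5] dir deg 5.2589536 mean [477.   82.4]
+x [538.1 149.8] dir deg -82.6632 mean [532.9 187.9]
-x [403.6 186. ] dir deg -84.42311 mean [403.3 186. ]
```

```bash
python3 - <<'E'
from h import *
np.set_printoptions(suppress=True,precision=2,linewidth=250)
for X in ((612.5,192,168.3),(610.5,210,168.3),(608,237,168.3),(612.5,192,193.3),(610.5,210,193.3),(608,237,193.3),(605,228,221),(605,228,168),(609,164,221)):print(X,np.array(proj("side",X)))
for n in "01":
    s=np.load(f"avg{n}.npz")["sp"];print(n)
    for v in range(236,264):
        p=s[v,262:272]; print(v,(p[:,0]-p[:,1]).round(0).astype(int),(2*p[:,1]-p[:,0]-p[:,2]).round(0).astype(int))
E
```

```text
(612.5, 192, 168.3) [267.79 247.25]
(610.5, 210, 168.3) [267.24 252.1 ]
(608, 237, 168.3) [266.21 259.6 ]
(612.5, 192, 193.3) [267.55 240.6 ]
(610.5, 210, 193.3) [266.99 245.44]
(608, 237, 193.3) [265.94 252.92]
(605, 228, 221) [267.47 242.94]
(605, 228, 168) [267.99 257.32]
(609, 164, 221) [270.58 225.99]
0
236 [ 3  3  3  3  3  2  2  0  0 -1] [ 4  5  4  3  5  5  3 -2 -2 -2]
237 [ 3  3  3  4  3  2  2  0 -1 -2] [ 5  4  4  3  4  6  3 -3 -2 -2]
238 [ 2  2  2  3  2  2  2  0 -1 -2] [ 6  6  6  4  6  5  0 -3 -2 -2]
239 [ 3  2  2  2  3  3  1  0 -2 -2] [ 4  6  6  6  5  2 -1 -4 -1 -2]
240 [ 2  3  3  4  6  9  5  0 -2 -2] [ 6  5  5  3  1 -4 -5 -4 -2 -1]
241 [ 2  3  4  4 21 34 16  1 -2 -2] [  5   4   3   2 -14 -32 -18  -4  -2  -2]
242 [ 3  3  2  3 32 42 16  1 -1 -2] [  5   5   5   4 -26 -43 -18  -4  -3  -2]
243 [ 4  3  3  3 40 53 16  1 -1 -2] [  3   5   5   4 -32 -53 -18  -3  -3  -2]
244 [ 3  3  3  4 42 55  6  0 -1 -2] [  3   3   4   3 -36 -55  -8  -2  -3  -1]
245 [ 3  3  3  3 41 43  1  0 -2 -2] [  4   4   4   5 -33 -42  -3  -2  -2  -2]
246 [ 3  2  3  6 46 42  1  0 -2 -2] [  3   4   4   1 -39 -42
[... 2589 characters left out ...]
4   6   6   6 -28 -35   0  -4  -5  -4]
255 [ 3  3  3  5 41 41  2  2  1 -1] [  4   4   5   3 -33 -35  -1  -5  -6  -4]
256 [ 3  3  3 17 52 30  1  1  0 -2] [  5   4   4  -9 -45 -25   0  -5  -4  -3]
257 [ 2  2  3 20 46 21  0  0 -1 -2] [  7   6   4 -13 -39 -15   1  -2  -3  -2]
258 [ 3  3  4 32 60 17  0 -1 -1 -2] [  5   5   4 -25 -53 -14  -1  -2  -4  -3]
259 [ 2  2  3 38 81  7 -4 -4 -5 -5] [  7   7   5 -32 -78 -10   1   2   3   3]
260 [ 3  2  3 24 48  4 -4 -4 -4 -5] [  6   6   4 -18 -44  -6   2   1   1   3]
261 [ 2  3  3  2  2  1 -1 -2 -3 -4] [6 4 4 6 5 2 2 0 2 2]
262 [ 2  3  2  3  3  2  2  0 -1 -3] [ 6  5  6  5  4  6  4 -2 -1  0]
263 [ 3  3  2  3  3  3  2  1  0 -2] [ 6  6  6  5  4  4  2 -3 -3  0]
```

```bash
python3 m.py 530,-90,320,104 555,-50,320,112 580,-10,320,120 605,35,320,128 625,80,320,136
```

```text
t 9.25 pos [ 502.2 -113.2  271.1] yaw 95.9 F [-0.1  0.8  0.1] gap 0.748
(530.0, -90.0, 320.0, 104.0) -> [ 20.  30. -49.] -8.1
(555.0, -50.0, 320.0, 112.0) -> [ 58.  59. -49.] -16.1
(580.0, -10.0, 320.0, 120.0) -> [ 95.  88. -49.] -24.1
(605.0, 35.0, 320.0, 128.0) -> [137. 117. -49.] -32.1
(625.0, 80.0, 320.0, 136.0) -> [180. 142. -49.] -40.1
```

>>> apply_moves:
  motion: "1 20 28 -25 -8; 1 55 57 -49 -16; 1 92 85 -49 -24; 1 130 112 -49 -32; 1 168 137 -49 -40"

```text
t: 9.75
eef_pos: [622.1, 69.3, 320.2]
ee_rot: [3.141, 0.0, 2.376]
contact_force: [1.0, -1.5, 0.6]
finger_gap: 0.0
```

```bash
python3 m.py 632,105,320,144 645,130,320,152 655,155,320,161 660,180,320,169 662,196,320,177
```

```text
t 9.75 pos [622.1  69.3 320.2] yaw 136.2 F [ 1.  -1.5  0.6] gap 0.0
(632.0, 105.0, 320.0, 144.0) -> [18. 33.  0.] -7.8
(645.0, 130.0, 320.0, 152.0) -> [25. 60.  0.] -15.8
(655.0, 155.0, 320.0, 161.0) -> [36. 85.  0.] -24.8
(660.0, 180.0, 320.0, 169.0) -> [ 49. 106.   0.] -32.8
(662.0, 196.0, 320.0, 177.0) -> [ 59. 119.   0.] -40.8
```

>>> apply_moves:
  motion: "1 12 28 0 -8; 1 20 52 0 -16; 1 30 76 0 -25; 1 42 97 0 -33; 1 53 112 0 -41"

```text
t: 10.25
eef_pos: [661.5, 186.2, 319.6]
ee_rot: [3.141, -0.001, 3.093]
contact_force: [0.5, -0.2, 0.0]
finger_gap: -0.0
```

>>> apply_moves:
  motion: "1 0 0 0 -8.5; 1 0 0 0 -8.5; 1 0 0 0 -8.5"

```text
t: 10.55
eef_pos: [661.5, 184.0, 320.1]
ee_rot: [-3.141, -0.0, -3.054]
contact_force: [-0.7, 0.4, 0.6]
finger_gap: -0.003
```

```bash
python3 m.py 642,196,320,185.7 642,196,200,185.7; python3 -c "
from cell import *;print(read_state()['q'].round(2))"
```

```text
t 10.55 pos [661.5 184.  320.1] yaw -175.0 F [-0.7  0.4  0.6] gap -0.003
(642.0, 196.0, 320.0, 185.7) -> [18. 14.  0.] -0.7
(642.0, 196.0, 200.0, 185.7) -> [ 18.  14. 120.] -0.7
[-0.3   0.87 -0.07  0.78  0.06  1.5   1.31]
```

>>> apply_moves:
  motion: "1 0 14 30 -0.7; 1 5 14 70 -0.7; 1 12 14 105 -0.7; 1 14 14 118 -0.7; 1 14 14 120 -0.7"

```text
t: 11.05
eef_pos: [645.7, 196.2, 198.8]
ee_rot: [-3.141, -0.002, -3.041]
contact_force: [0.0, -0.2, 1.0]
finger_gap: -0.004
```

>>> apply_moves:
  motion: "1 0 0 0 0; 1 0 0 0 0"

```text
t: 11.25
eef_pos: [646.9, 196.7, 201.2]
ee_rot: [3.141, 0.002, -3.039]
contact_force: [0.1, -0.4, 0.1]
finger_gap: -0.003
```

```bash
python3 m.py; python3 - <<'E'
from cell import *
from h import *
p,d=camera("side");cv2.imwrite("pics/pr1.png",cv2.resize(p[170:310,200:340],(600,600),interpolation=cv2.INTER_CUBIC)[:,:,::-1])
p,d=camera("top");cv2.imwrite("pics/pr2.png",cv2.resize(p[150:270,140:260],(600,600),interpolation=cv2.INTER_CUBIC)[:,:,::-1])
E
```

```text
t 11.25 pos [646.9 196.7 201.2] yaw -174.1 F [ 0.1 -0.4  0.1] gap -0.003
```

View pics/pr1.png

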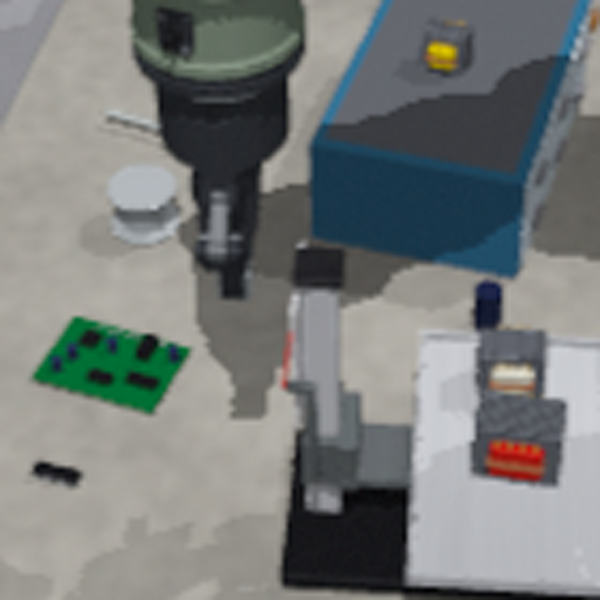

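View pics/pr2.png

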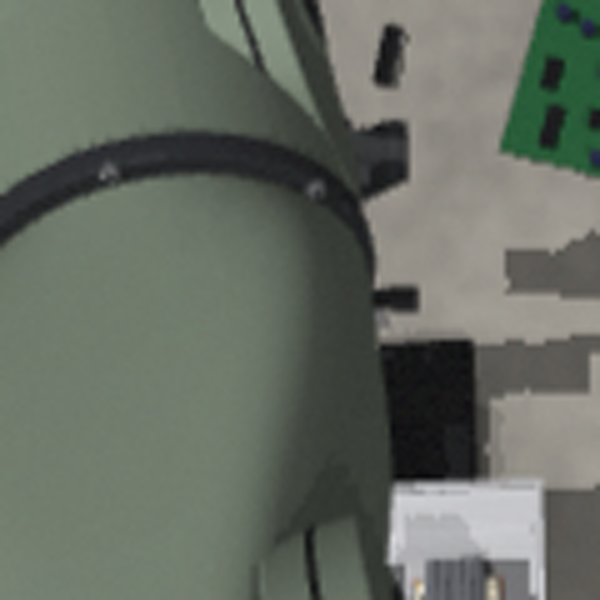

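>>> apply_moves:
  motion: "1 10 0 0 0; 1 18 0 0 0; 1 20 0 0 0; 1 20 0 0 0; 1 20 0 0 0"

```text
t: 11.85
eef_pos: [626.9, 194.6, 200.2]
ee_rot: [-3.142, 0.0, -3.037]
contact_force: [-0.8, -0.8, -1.3]
finger_gap: -0.004
```

>>> apply_moves:
  motion: "1 1 0 0 0; 1 2 0 0 0; 1 2 0 0 0"

```text
t: 12.15
eef_pos: [624.5, 194.4, 200.0]
ee_rot: [-3.142, -0.0, -3.037]
contact_force: [0.2, 0.2, 0.2]
finger_gap: -0.0
```

>>> apply_moves:
  motion: "1 1 0 0 0; 1 2 0 0 0; 1 2 0 0 0"

```text
t: 12.45
eef_pos: [622.4, 194.2, 200.1]
ee_rot: [-3.142, -0.0, -3.037]
contact_force: [-0.8, -0.2, 0.3]
finger_gap: -0.001
```

```bash
cat > u.py <<'E'
from cell import *
import numpy as np
s=read_state();p=s["eef_pos"];M=1
c,sn=np.cos(np.radians(5.7)),np.sin(np.radians(5.7))
print("t %.2f u %.2f lat %.1f z %.1f"%(s["t"],c*p[0]+sn*p[1],-sn*p[0]+c*p[1],p[2]),"F",s["contact_force"].round(2),"T",s["wrist_torque"].round(3))
E
for i in 1 2 3; do python3 u.py; done
```

```text
t 12.45 u 638.61 lat 131.4 z 200.1 F [-0.81 -0.2   0.34] T [ 0.054  0.031 -0.02 ]
t 12.45 u 638.61 lat 131.4 z 200.1 F [-0.81 -0.2   0.34] T [ 0.054  0.031 -0.02 ]
t 12.45 u 638.61 lat 131.4 z 200.1 F [-0.81 -0.2   0.34] T [ 0.054  0.031 -0.02 ]
```

>>> apply_moves:
  motion: "1 1 0 0 0; 1 1 0 0 0"

```text
t: 12.65
eef_pos: [621.4, 194.1, 200.1]
ee_rot: [-3.142, -0.0, -3.037]
contact_force: [-0.5, 0.1, 0.0]
finger_gap: 0.0
```

>>> apply_moves:
  motion: "1 1 0 0 0; 1 1 0 0 0"

```text
t: 12.85
eef_pos: [620.5, 193.9, 200.0]
ee_rot: [-3.141, 0.0, -3.037]
contact_force: [0.3, -0.6, -0.4]
finger_gap: 0.0
```

>>> apply_moves:
  motion: "1 1 0 0 0; 1 1 0 0 0"

```text
t: 13.05
eef_pos: [620.5, 193.9, 200.1]
ee_rot: [3.141, 0.002, -3.037]
contact_force: [9.4, 1.7, -4.2]
finger_gap: -0.001
```

```bash
python3 u.py
```

```text
t 13.05 u 636.65 lat 131.3 z 200.1 F [ 9.38  1.75 -4.19] T [ 0.303 -1.834  0.009]
```

>>> apply_moves:
  motion: "1 -2 0 0 0; 1 -4 0 4 0; 1 -5 0 16 0; 1 -5 0 16 0; 1 -3 0 16 0"

```text
t: 13.55
eef_pos: [622.6, 194.1, 183.4]
ee_rot: [-3.141, -0.0, -3.037]
contact_force: [16.2, 0.3, -5.5]
finger_gap: 0.001
```

>>> apply_moves:
  motion: "1 1 0 0 0; 1 1 0 0 0"

```text
t: 13.75
eef_pos: [623.0, 194.0, 184.7]
ee_rot: [3.142, 0.004, -3.038]
contact_force: [12.4, -1.0, 0.9]
finger_gap: -0.002
```

>>> apply_moves:
  motion: "1 1 0 0 0; 1 1 0 0 0"

```text
t: 13.95
eef_pos: [623.0, 193.9, 185.0]
ee_rot: [3.141, 0.007, -3.038]
contact_force: [20.4, 1.7, -3.4]
finger_gap: -0.002
```

```bash
python3 u.py
```

```text
t 13.95 u 639.14 lat 131.1 z 185.0 F [20.42  1.73 -3.43] T [ 0.365 -3.643 -0.097]
```

```bash
cat > fav.py <<'E'
from cell import *
import numpy as np
F=[];T=[]
for i in range(8):
    camera("side");s=read_state();F.append(s["contact_force"]);T.append(s["wrist_torque"])
F=np.array(F);T=np.array(T);f=F.mean(0);t=T.mean(0)
p=s["eef_pos"];print("pos",p.round(2),"rot",np.round(s["ee_rot"],4),"F",f.round(2),"T",t.round(3),"sd",F.std(0).round(2),T.std(0).round(3),"h",((-t[1]+.011*f[2])/f[0]).round(4),"lev",(t[0]/f[0]).round(4), "t",s["t"])
E
python3 fav.py
```

```text
pos [622.94 193.9  184.99] rot [ 3.1413  0.0065 -3.0379] F [20.01  1.74 -2.42] T [ 0.323 -3.584 -0.084] sd [0.6  0.28 0.37] [0.031 0.029 0.042] h 0.1777 lev 0.0162 t 14.35
```

>>> apply_moves:
  motion: "1 -3 0 0 0; 1 -6 0 0 0; 1 -6 0 -8 0; 1 -6 0 -8 0; 1 -4 0 -8 0"

```text
t: 14.85
eef_pos: [624.5, 194.4, 192.3]
ee_rot: [-3.142, 0.0, -3.037]
contact_force: [-0.6, 0.3, -0.1]
finger_gap: -0.001
```

```bash
python3 fav.py
```

```text
pos [624.46 194.38 191.94] rot [-3.1415e+00 -2.0000e-04 -3.0371e+00] F [-0.18  0.23 -0.35] T [-0.006  0.006 -0.007] sd [0.32 0.34 0.56] [0.027 0.018 0.019] h 0.0528 lev 0.0344 t 15.25
```

Free at x=624.5, tip z=192. Advance in 1 mm steps.

>>> apply_moves:
  motion: "1 1 0 0 0; 1 2 0 0 0; 1 2 0 0 0"

```text
t: 15.55
eef_pos: [623.0, 194.1, 192.2]
ee_rot: [-3.141, 0.001, -3.037]
contact_force: [4.4, -0.1, -1.4]
finger_gap: 0.001
```

>>> apply_moves:
  motion: "1 1 0 0 0; 1 1 0 0 0"

```text
t: 15.75
eef_pos: [622.9, 193.9, 192.5]
ee_rot: [3.142, 0.004, -3.038]
contact_force: [11.5, 0.2, -0.9]
finger_gap: 0.002
```

>>> apply_moves:
  motion: "1 1 0 0 0; 1 1 0 0 0"

```text
t: 15.95
eef_pos: [622.8, 193.9, 192.7]
ee_rot: [3.141, 0.006, -3.038]
contact_force: [19.0, 3.2, -3.1]
finger_gap: -0.002
```

```bash
python3 fav.py
```

```text
pos [622.79 193.9  192.68] rot [ 3.1413  0.0058 -3.0378] F [19.15  1.79 -2.84] T [ 0.331 -3.505 -0.088] sd [0.36 0.53 0.44] [0.038 0.022 0.031] h 0.1814 lev 0.0173 t 16.35
```

>>> apply_moves:
  motion: "1 -3 0 0 0; 1 -6 0 0 0; 1 -6 0 -22 0; 1 -6 0 -22 0; 1 -3 0 -22 0"

```text
t: 16.85
eef_pos: [623.5, 194.3, 213.9]
ee_rot: [3.142, -0.0, -3.037]
contact_force: [-0.4, -0.5, -0.5]
finger_gap: 0.0
```

>>> apply_moves:
  motion: "1 1 0 0 0; 1 2 0 0 0; 1 2 0 0 0"

```text
t: 17.15
eef_pos: [621.3, 194.0, 213.7]
ee_rot: [-3.141, -0.001, -3.037]
contact_force: [-0.0, -0.1, -0.3]
finger_gap: -0.0
```

>>> apply_moves:
  motion: "1 1 0 0 0; 1 1 0 0 0"

```text
t: 17.35
eef_pos: [620.5, 193.9, 213.9]
ee_rot: [-3.141, -0.0, -3.037]
contact_force: [-0.3, 0.1, 0.1]
finger_gap: -0.0
```

```bash
python3 u.py
```

```text
t 17.35 u 636.68 lat 131.3 z 213.9 F [-0.33  0.09  0.06] T [ 0.061 -0.005 -0.001]
```

>>> apply_moves:
  motion: "1 1 0 0 0; 1 1 0 0 0"

```text
t: 17.55
eef_pos: [620.4, 193.9, 214.0]
ee_rot: [3.141, 0.002, -3.037]
contact_force: [8.1, 1.7, -4.6]
finger_gap: -0.002
```

>>> apply_moves:
  motion: "1 1 0 0 0; 1 1 0 0 0"

```text
t: 17.75
eef_pos: [620.4, 193.9, 214.1]
ee_rot: [3.141, 0.005, -3.038]
contact_force: [16.5, 2.9, -9.1]
finger_gap: -0.0
```

```bash
python3 fav.py
```

```text
pos [620.38 193.88 214.1 ] rot [ 3.1413  0.0045 -3.0375] F [17.05  3.33 -9.01] T [ 0.651 -3.594 -0.025] sd [0.56 0.47 0.38] [0.039 0.02  0.021] h 0.205 lev 0.0382 t 18.15
```

>>> apply_moves:
  motion: "1 -4 0 0 0; 1 -8 0 0 0; 1 -8 0 20 0; 1 -8 0 38 0; 1 -8 0 41 0"

```text
t: 18.65
eef_pos: [626.2, 194.4, 171.2]
ee_rot: [-3.141, -0.002, -3.037]
contact_force: [1.5, -0.3, 0.2]
finger_gap: -0.002
```

>>> apply_moves:
  motion: "1 1 0 0 0; 1 2 0 0 0; 1 3 0 0 0"

```text
t: 18.95
eef_pos: [624.5, 194.4, 174.1]
ee_rot: [3.141, 0.003, -3.037]
contact_force: [10.6, 0.5, 4.9]
finger_gap: -0.002
```

```bash
python3 u.py; python3 - <<'E'
from h import *
a=np.load("avg1.npz")
P=[]
for v in range(195,250):
    for u in range(170,225):
        if a["td"][v,u]>0: P.append((*pt("top",u,v,a["td"][v,u]),u,v))
P=np.array(P)
for x0,x1 in((530,550),(550,565),(565,580),(580,590),(590,600),(600,615)):
    m=(P[:,0]>x0)&(P[:,0]<x1)&(P[:,1]>175)&(P[:,1]<225)&(P[:,2]>5)&(P[:,2]<250);print(x0,x1,np.percentile(P[m,2],[5,25,50,75,95]).round(0) if m.sum() else None)
E
```

```text
t 18.95 u 640.70 lat 131.4 z 174.1 F [10.55  0.49  4.88] T [ 0.142 -1.496 -0.135]
530 550 [66. 68. 68. 69. 78.]
550 565 [66. 67. 68. 69. 69.]
565 580 [ 66.  76.  97.  98. 236.]
580 590 [ 89. 107. 167. 236. 237.]
590 600 [ 16.  98. 205. 237. 237.]
600 615 [ 15. 129. 190. 236. 237.]
```

>>> apply_moves:
  motion: "1 -6 0 0 0; 0.5 -15 0 -20 0; 0 -15 0 -60 0; -0.3 -15 0 -100 8; -0.3 -15 0 -130 16"

```text
t: 19.45
eef_pos: [638.5, 195.9, 305.9]
ee_rot: [3.141, 0.001, 2.962]
contact_force: [0.7, -0.6, -0.7]
finger_gap: 0.645
```

>>> apply_moves:
  motion: "-0.3 10 0 -5 8; -0.3 20 0 -5 16; -0.3 30 0 -5 25; -0.3 40 0 -5 33; -0.3 45 0 -5 42"

```text
t: 19.95
eef_pos: [593.4, 204.1, 308.5]
ee_rot: [-3.141, -0.001, 2.235]
contact_force: [-0.4, -0.1, -0.6]
finger_gap: 0.649
```

>>> apply_moves:
  motion: "-0.3 0 0 0 8; -0.3 0 0 0 16; -0.3 0 0 0 25; -0.3 0 0 0 32.5; -0.3 0 0 0 32.5"

```text
t: 20.45
eef_pos: [594.0, 204.0, 308.1]
ee_rot: [-3.141, 0.0, 1.672]
contact_force: [0.3, -0.3, 0.4]
finger_gap: 0.648
```

```bash
python3 u.py; python3 m.py 587.5,194,255,95.7
```

```text
t 20.45 u 611.31 lat 144.0 z 308.1 F [ 0.27 -0.27  0.38] T [0.007 0.012 0.001]
t 20.45 pos [594.  204.  308.1] yaw 95.8 F [ 0.3 -0.3  0.4] gap 0.648
(587.5, 194.0, 255.0, 95.7) -> [-9. -7. 53.] 0.1
```

>>> apply_moves:
  motion: "-0.3 -30 0 -20 0; -0.3 -75 -10 -30 0; -0.3 -125 -20 -30 0; -0.3 -170 -30 -30 0; -0.3 -215 -40 -30 0"

```text
t: 20.95
eef_pos: [575.9, -16.1, 338.4]
ee_rot: [3.142, -0.0, 1.679]
contact_force: [2.0, -0.4, 0.2]
finger_gap: 0.651
```

>>> apply_moves:
  motion: "-0.3 -45 -5 0 0; -0.3 -90 -10 0 0; -0.3 -130 -10 0 0; -0.3 -150 -10 0 0; -0.3 -150 -10 0 0"

```text
t: 21.45
eef_pos: [581.4, -167.6, 337.9]
ee_rot: [-3.141, 0.001, 1.674]
contact_force: [-0.6, 1.1, -0.3]
finger_gap: 0.65
```

```bash
python3 look.py 2; python3 u.py; python3 - <<'E'
from h import *
a=np.load("avg2.npz");b=np.load("avg1.npz")
d=np.abs(a["tp"]-b["tp"]).mean(2)[195:225,165:225];print("diff near scale col",d.mean(),d.max())
for n,q in(("1",b),("2",a)):
    print(n,"knob z",np.mean([pt("top",u,v,q["td"][v,u])[2] for v in(208,209) for u in range(215,222)]),"ptr z",np.median([pt("side",267,v,q["sd"][v,267])[2] for v in range(251,258)]))
for n in "12":
    g=np.load(f"avg{n}.npz")["tp"].mean(2)
    for v in range(216,220): print(v,*["%3d"%x for x in g[v,234:264]])
E
```

```text
pan z 71.93677867278655 21.9
t 21.90 u 562.75 lat -221.0 z 338.2 F [0.1  0.27 0.74] T [ 0.009 -0.038 -0.013]
diff near scale col 3.7095185185185184 19.266666666666662
1 knob z 179.05569310429806 ptr z 168.1226198241742
2 knob z 192.29807131682045 ptr z 169.18419287334063
216 142 143 144 144 145 146 146 147 148 148 149 148 148 149 150 149 149 149 149 147 135 135 136 134 135 137 137 136 135 146
217 127 142 143 143 144 145 144 133 133 133 135 148 148 148 147 134 135 134 134 131  87  87  86  86  87  88  89  88  93 133
218  70 129 130 130 131 131 129  87  87  87  93 134 134 134 131  87  88  88  87  87  86  86  86  87  87  87  88  87  89 113
219  43  84  86  86  87  86  85  86  87  87  88  87  87  87  86  87  88  88  88  87  86  85  85  86  87  88  88  87  94 147
216 141 141 142 143 144 145 144 146 146 147 147 146 147 147 148 147 147 146 146 145 133 133 134 132 133 135 136 135 134 145
217 126 140 141 141 142 143 143 132 132 132 134 146 146 146 145 133 133 133 132 129  86  86  85  86  86  87  88  87  91 132
218  69 126 128 129 129 130 127  86  86  86  92 132 132 132 128  86  87  87  86  86  86  85  85  86  86  87  87  86  88 111
219  43  82  84  85  85  85  84  85  86  86  87  86  86  86  85  86  86  87  87  86  85  84  85  85  86  87  87  87  94 145
```

View pics/s2.png

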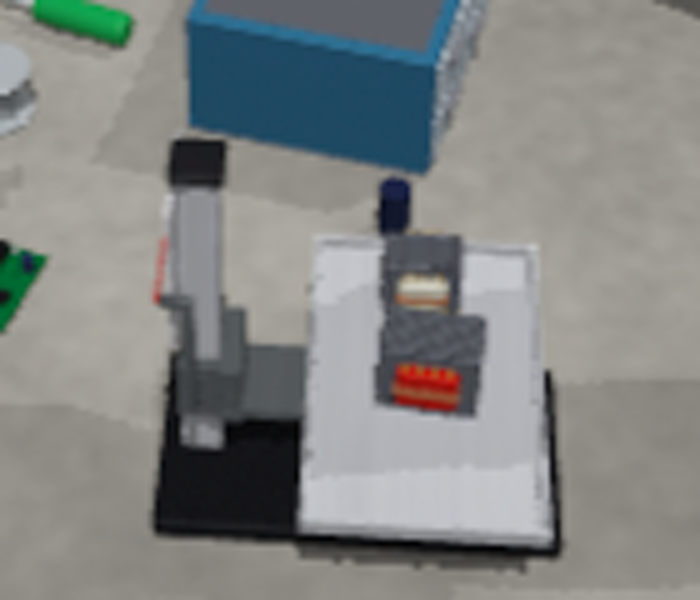

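```bash
python3 -c "
from cell import *
print(sign_off())"
```

```text
the job is handed in; nothing more can be done
None
```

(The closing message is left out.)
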